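# Tighten the arbor nut of a saw-blade stand

## Robot

A 6-joint arm with a two-finger parallel gripper is mounted at the origin on the work surface. World frame = base frame: x ahead of the robot, y to its left, z up, the work surface at z = 0. Lengths are in m, angles in rad, forces in N, time in s.
With the tool pointing down it reaches from about 0.25 to 0.8 m from the base axis. Payload 8.5 kg.
Tool frame: the origin (TCP) lies on the centre line of the jaws, within the pads' length; the fingertips stand 11 mm ahead of it and the grasp point (between the pads) lies 8 mm behind it; z points along the fingers, y is the line along which they close (so a half turn about z gives the same grasp; the last joint's range is limited). The gripper opens to 85 mm and grips with 20 to 120 N. Pads are 22 mm wide; open, the fingers measure 114 mm over their backs; the gripper's body (76 mm by 85 mm) begins 54 mm behind the grasp point. The pads swing forward as they close: fully open they stand 13 mm farther back than shut.
Start: joints at [1.339, 0.238, -0.013, 1.319, 0, 1.571], TCP at [0.121, 0.511, 0.242] pointing down, gripper open.
Joint ranges: [-2.66, 2.66], [-1.03, 1.9], [-1.14, 1.46], [-1.82, 2.27], [-1.45, 1.34], [-3.14, 3.14]. Speed limits (rad/s): [2.22, 2.22, 2.79, 3.14, 3.14, 3.14].

## Interface

Orientations are given as a unit quaternion [w, x, y, z].
In Python, from rig import r, imaging, nets gives the robot as it stands. The module is installed in compiled form; this text tells all that it offers.
- The arm moves only by the tool step_arm, never from a script. Its argument "deltas" is a list of rows, each a list of 2 entries, a list of its own where there are three numbers: the shift along the world's x, y, z in mm, then the turn about the world's z in rad. In form: [[[tx, ty, tz], spin], ...]. A call has 1 to 5 rows; each row shifts and turns the commanded pose from where the row before left it; what a row does not reach is not made up. A row lasts 1/8 s, in which the tool goes at most 62.5 mm and 10.7 degrees, less where a joint would pass 70% of its speed; a pose out of reach is approached as far as the arm can. A call is refused whole if a number of a shift passes 62.5 or a number of a turn 0.188, either way. A call with a gripper value outside its range is refused whole. "grip" is the closure, from -1 (fully open) to 1 (shut), set as the call begins (left out, the last holds). The fingers move at their own pace and stop on an object; "squeeze" is the grip in N (left out, the last holds). Time passes only in rows, so rows that do not move let the fingers close. It gives the time, the measured TCP pose, the force, the opening and the grip force at its end, in the units of the state.
- r.observe(): the state, without advancing time (a new reading comes with each control period).
- imaging.get_image(name): name is "scene" or "side" or "wrist"; returns the picture (384x512x3 uint8, red, green, blue); there is no depth.
- imaging.camera_params(name): a dict with "fx", "fy", "cx", "cy" (pixels), "distortion" ([k1, k2, p1, p2, k3] as OpenCV has them; the pictures are not rectified), "extrinsics" (4x4, takes a point from world to camera coordinates); the wrist camera has in their place "hand_eye" (4x4, takes a point from camera to tool coordinates, whose origin is the TCP and whose axes are the flange's). Camera axes: x right, y up, looking along -z (the intrinsics and any distortion apply to the point x, -y, -z); pixel columns grow to the right and rows downward; lengths in m; the calibration is good to about 2 mm. A picture is of the moment at which its call begins: read the wrist's pose just before it. camera_params takes no time and is no camera call.
- r.close_job(): hands the job in; it is judged then, once.
Trained networks look in the newest picture that a camera, given by its name, has taken for a name from the list of things; names that differ only in an ending like _2 or _b are one class to them, and where a whole thing is asked for, a point or a joint stands for the part that bears it (a point fixed in the world has none). Each returns a list of dicts, best first, with "conf" (0 to 1); they miss things now and then, are a little off and sometimes report something else, mostly with a low value. They report only what shows in the picture. A call takes as long as a camera call.
- nets.look_for(camera, name): "centre" ([x, y, z] in m, in the coordinates of the camera as it stood for that picture, good to about 4 mm: the middle of the surface that is visible of it).
The state is a dict: "time": time; "joints": joint angles; "qvel": joint speeds; "joint_torque": joint torques, N m; "tool_pos": TCP position; "tcp_rot": TCP orientation; "force": force on the tool from outside, world axes, zero at the start; "ft_torque": the same for the moment, N m; "width": opening from 0.0 (shut) to 1.0 (fully open); "grip_force": force on a finger pad.
Only numpy, scipy, OpenCV 4.12 (cv2) and the standard library are available. Lean on these libraries where they do the work, as an engineer would, in place of code of your own. Each camera call takes 0.05 s, during which the arm holds its last target. There are 200 camera calls.

## Task

Fasten the saw blade on its stand: first turn the brass nut clockwise (seen from above) with the fingers until it is finger-tight at its first stop, with its white stripe at the yellow mark, and only then put the flat red spanner on it and swing the spanner clockwise until the nut is fully tight, with the stripe at the red mark. Do the last part with the spanner alone, not with the fingers on the nut, then take the spanner off and leave it lying flat across both bars of its wooden rest, in the middle. Leave the other things on the bench where they are.

Things in the scene. Friction and masses are not known exactly. Their poses are not given: they have to be found in the camera images.
- stand: fixed stand, circular saw blade clamped flat on it. Origin: bench level, on the upright arbor axis. Green base 290 mm diameter, 14 high; blade 210 mm diameter (222 over teeth), top face 60 mm above the bench. Radial paint lines on the blade 29 to 63 mm from the axis: yellow (finger-tight) at -1.9 rad, red (fully tight) at -2.4 rad from the stand's x axis, about its z
- nut: captive brass hex nut on the arbor, 46 mm across flats (53 over corners), 24 mm high. Origin: centre of its underside, on the blade's top face, on the arbor axis; z up. One of the 6 flats faces along its x axis, where the white stripe is. A dark arbor end 16 mm thick stands 8 mm above the nut
- spin (a joint): rad, clockwise turn of the nut up to finger-tight: the start varies, 1.9 is the finger-tight stop; light friction (0.15 N m)
- pullup (a joint): rad, further clockwise turn of the nut past finger-tight: 0 at first, 0.5 is the final hard stop, fully tight; heavy friction (0.45 N m). The nut's x axis lies at -(spin + pullup) from the stand's x axis
- clamps: three fixed blue blade clamps round the blade. Origin on the arbor axis, 14 mm above the bench. Posts 18 mm thick (black knob 26 mm thick near the top), 128 mm from the arbor axis at +75, 180 and -75 degrees from this body's x axis, tops 105 mm above the bench; each has a nose 14 mm wide reaching in to 98 mm from the axis, 74 to 83 mm above the bench
- clamp0 (a point): centre of the top of the clamp post at +75 degrees
- clamp1 (a point): centre of the top of the clamp post at 180 degrees
- clamp2 (a point): centre of the top of the clamp post at -75 degrees
- spanner: loose flat red open-ended spanner, 10 mm thick, 0.33 kg. Origin: underside, below its centre of mass; x runs along it from jaw (-x) to handle end (+x), z up. Handle 24 mm wide, x = -26 to +114 mm; head 76 mm wide, x = -47 to -26 mm; jaw: a slot 48.4 mm wide open towards -x, throat at x = -47 mm, prongs 14 mm wide to x = -105 mm with flared tips; oiled, so it does not stick to the nut
- spanner_jaw (a point): centre of the jaw, mid-thickness: the nut's axis goes here (76 mm from the spanner's origin towards -x)
- spanner_mid (a point): centre of mass of the spanner, mid-thickness (5 mm above its underside)
- rest: fixed wooden spanner rest. Origin under its centre. Two bars 10 mm wide run along its y at x = -50 and +50 mm, tops 42 mm above the bench, with end lips 12 mm higher, 125 mm apart inside. The spanner lies across the bars, along this body's x, either way round
- rest_top (a point): centre of the rest at the level of the bar tops, midway between the bars
- mat: fixed black rubber mat, 260 x 260 x 3 mm, on which the spanner lies at first; origin under its centre
- tape: bystander, leave alone: yellow tape measure, 62 x 36 x 40 mm, origin under its centre
- screwdriver: bystander, leave alone: orange-handled screwdriver, about 200 mm long, lying flat, handle to its own -x
- jar: bystander, leave alone: small amber jar, 52 mm diameter, 45 mm high, origin under its centre
- offcut: bystander, leave alone: dark wood offcut, 110 x 45 x 28 mm (long side along its x), origin under its centre
- glue: bystander, leave alone: white glue bottle, 60 mm diameter, 170 mm tall, standing
- brush: bystander, leave alone: bench brush lying flat, handle to its own -x
- pencil: bystander, leave alone: flat red carpenter's pencil, 150 x 12 x 8 mm, lying along its x

How it is judged:
By the outcome, as a careful person would: the job done as asked, in the order asked, and still so for the second after the job is handed in, with the robot touching nothing.
It also fails if it takes over 72 s, if anything falls off the work surface, if the arm or the gripper's body presses on something with over 40 N, if the wrist force passes 120 N, or if a joint passes its speed limit or range.

## Working session

There is one attempt and no reset: what is moved stays moved. The work goes in short steps, Python scripts to look and compute and a tool call to move; the robot and the scene stay as the last step left them, time stands still between calls to the robot, and variables do not carry over. Pictures are saved under pics/ and viewed, at most 10 in all, crops included, and the job is handed in when it is done.

Besides the shell and the picture viewer there is one more tool, called after "Emit:" in YAML: its name, and indented under it one key for each argument. step_arm: Moves the arm, as the interface text tells. Its arguments: {"type":"object","properties":{"deltas":{"type":"array","items":{"type":"array"}},"grip":{"type":"number"},"squeeze":{"type":"number"}},"required":["deltas"]}

```bash
mkdir -p pics; cat > h.py <<'E'
import numpy as np, cv2
from rig import r, imaging, nets
from scipy.spatial.transform import Rotation as R
def cam(name):
    p=imaging.camera_params(name)
    if name=="wrist":
        s=r.observe(); T=np.eye(4); q=s["tcp_rot"]; T[:3,:3]=R.from_quat([q[1],q[2],q[3],q[0]]).as_matrix(); T[:3,3]=s["tool_pos"]
        C=T@np.array(p["hand_eye"])
    else: C=np.linalg.inv(np.array(p["extrinsics"]))
    K=np.array([[p["fx"],0,p["cx"]],[0,p["fy"],p["cy"]],[0,0,1]]); return C,K,np.array(p["distortion"],float)
def ray(c,uv,z):
    "pixels -> world points on plane z"
    C,K,d=c; u=cv2.undistortPoints(np.array(uv,float).reshape(-1,1,2),K,d).reshape(-1,2)
    D=np.c_[u[:,0],-u[:,1],-np.ones(len(u))]@C[:3,:3].T; o=C[:3,3]
    return o+D*((z-o[2])/D[:,2])[:,None]
def proj(c,P):
    C,K,d=c; X=(np.array(P,float).reshape(-1,3)-C[:3,3])@C[:3,:3]; X=X*[1,-1,-1]
    return cv2.projectPoints(X,np.zeros(3),np.zeros(3),K,d)[0].reshape(-1,2)
def snap(name,fn=None):
    c=cam(name); im=imaging.get_image(name)
    if fn: cv2.imwrite("pics/"+fn,im[:,:,::-1])
    return c,im
def w(c,p): return c[0][:3,:3]@np.array(p)+c[0][:3,3]
E
python3 - <<'E'
from h import *
np.set_printoptions(precision=4,suppress=True)
ims=[]
for n in("scene","side"):
    c,im=snap(n,n+"0.png"); print(n,c[0][:3,3])
    for t in("stand","nut","clamps","spanner","rest","mat","tape","screwdriver","jar","offcut","glue","brush","pencil"):
        print(t,[(np.round(w(c,d["centre"]),3),round(d["conf"],2)) for d in nets.look_for(n,t)[:2]])
print(r.observe())
E
```

```text
scene [ 1.2251 -0.451   1.0307]
stand [(array([ 0.597, -0.052,  0.057]), 0.95), (array([ 0.496, -0.356,  0.012]), 0.71)]
nut [(array([ 0.568, -0.041,  0.086]), 0.53)]
clamps [(array([ 0.584, -0.024,  0.088]), 0.76)]
spanner [(array([0.516, 0.327, 0.018]), 0.61), (array([ 0.496, -0.354,  0.008]), 0.26)]
rest [(array([ 0.495, -0.354,  0.012]), 0.66)]
mat [(array([0.562, 0.307, 0.005]), 0.77), (array([ 0.585, -0.02 ,  0.086]), 0.54)]
tape [(array([0.461, 0.223, 0.044]), 0.82)]
screwdriver [(array([0.493, 0.447, 0.021]), 0.71)]
jar [(array([ 0.36 , -0.325,  0.045]), 0.62), (array([ 0.371, -0.068,  0.01 ]), 0.31)]
offcut [(array([ 0.633, -0.36 ,  0.028]), 0.92)]
glue [(array([0.749, 0.202, 0.095]), 0.88)]
brush [(array([ 0.788, -0.177,  0.017]), 0.69), (array([0.561, 0.304, 0.002]), 0.19)]
pencil [(array([ 0.37 , -0.071,  0.009]), 0.57)]
side [ 0.0202 -0.8261  0.9698]
stand [(array([ 0.531, -0.069,  0.06 ]), 0.83), (array([ 0.778, -0.178,  0.018]), 0.69)]
nut [(array([ 0.55 , -0.041,  0.082]), 0.51), (array([ 0.371, -0.064,  0.008]), 0.4)]
clamps [(array([ 0.56 , -0.027,  0.085]), 0.91)]

[... 334 characters left out ...]
y([ 0.614, -0.366,  0.035]), 0.69)]
glue [(array([0.721, 0.198, 0.088]), 0.95)]
brush [(array([ 0.778, -0.18 ,  0.015]), 0.66), (array([0.477, 0.448, 0.022]), 0.42)]
pencil [(array([ 0.369, -0.067,  0.009]), 0.51)]
{'time': 1.4, 'joints': array([ 1.339 ,  0.2382, -0.0135,  1.3192, -0.    ,  1.5708]), 'qvel': array([-0.0003, -0.0003, -0.0007, -0.0004, -0.0004,  0.0002]), 'joint_torque': array([  0.0017, -53.8571,  34.6703,   0.0026,   0.0001,  -0.    ]), 'tool_pos': array([0.1206, 0.5109, 0.2423]), 'tcp_rot': array([-0.    ,  0.1157,  0.9933, -0.    ]), 'force': array([-0.665 , -0.3045, -0.2093]), 'ft_torque': array([-0.0315, -0.0417, -0.0127]), 'grip_force': 0.0, 'width': 0.9987800100489815}
```

```bash
python3 -c "
import cv2
for n in('scene','side'):
    im=cv2.imread('pics/%s0.png'%n); cv2.imwrite('pics/%s0b.png'%n,cv2.resize(im,(800,600),interpolation=cv2.INTER_CUBIC))"
```

```text
(no output)
```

View pics/scene0b.png

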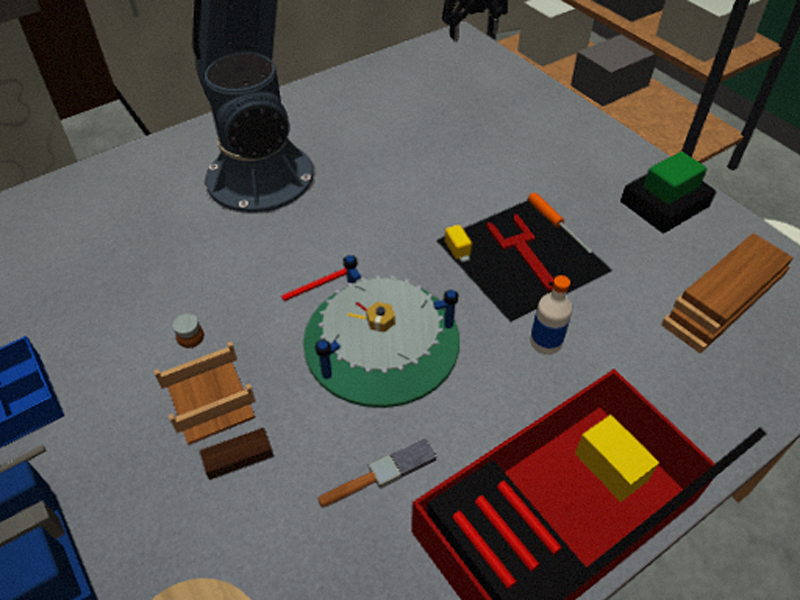

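View pics/side0b.png

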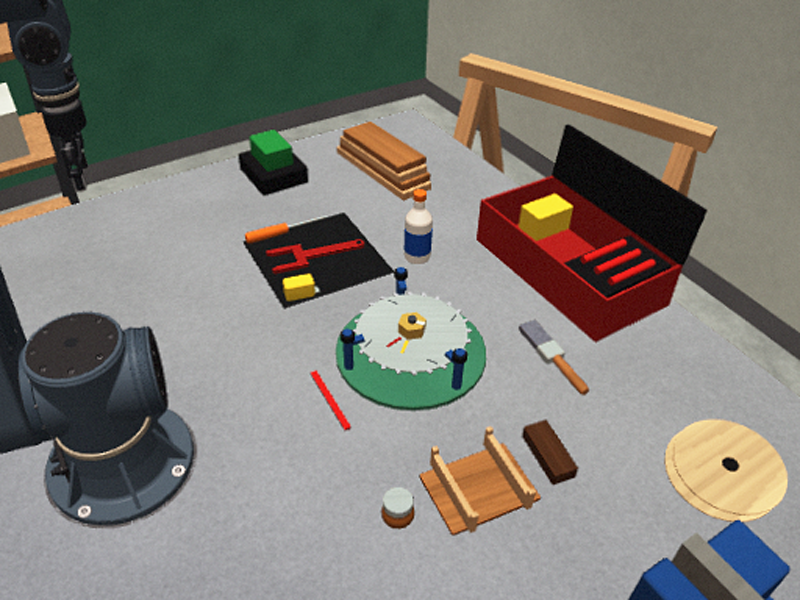

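The overview pictures agree with the networks' reports. The spanner lies on the mat with its jaw towards the robot, the stand has its yellow and red marks, and the rest is on the right. Next I'll take close wrist views.

Emit:
step_arm:
  deltas:
    - [[55,-30,25],0]
    - [[55,-30,25],0]
    - [[55,-30,25],0]
    - [[55,-30,25],0]
    - [[55,-30,0],0]

```text
time: 2.02
tool_pos: [0.3812, 0.3693, 0.3369]
tcp_rot: [0.001, 0.115, 0.993, 0.001]
force: [0.1, 1.9, 0.0]
width: 0.996
grip_force: 0.0
```

Emit:
step_arm:
  deltas:
    - [[35,-15,0],0]
    - [[0,0,0],0]
    - [[0,0,0],0]

```text
time: 2.4
tool_pos: [0.414, 0.3548, 0.3348]
tcp_rot: [-0.0, 0.116, 0.993, -0.0]
force: [1.0, 0.6, -0.3]
width: 1.0
grip_force: 0.0
```

```bash
python3 - <<'E'
from h import *
np.set_printoptions(precision=4,suppress=True)
c,im=snap("wrist","w0.png"); print(c[0],c[1]); s=r.observe(); print(s["tool_pos"],s["joints"],s["time"])
for z in (.0,): print(ray(c,[[0,0],[511,0],[511,383],[0,383],[256,192]],z))
print([(w(c,d["centre"]),d["conf"]) for d in nets.look_for("wrist","spanner")])
E
```

```text
[[ 0.2304 -0.9385 -0.2573  0.3486]
 [ 0.9731  0.222   0.0616  0.3698]
 [-0.0007 -0.2646  0.9644  0.4665]
 [ 0.      0.      0.      1.    ]] [[327.5752   0.     258.7863]
 [  0.     327.5752 192.4315]
 [  0.       0.       1.    ]]
[0.4136 0.3551 0.3349] [0.7094 0.2631 0.2549 1.5629 0.0002 0.9406] 2.45
[[ 0.1309  0.0624  0.    ]
 [ 0.2901  0.7316  0.    ]
 [ 0.9479  0.7191  0.    ]
 [ 0.7259 -0.2266  0.    ]
 [ 0.4715  0.3361  0.    ]]
[(array([0.5069, 0.3353, 0.0131]), 0.61)]
```

View pics/w0.png

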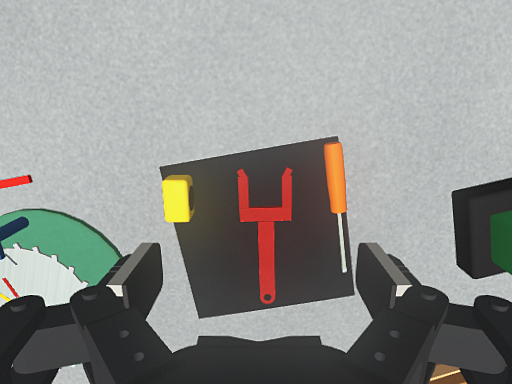

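The wrist view shows the whole spanner: jaw at about (265,190), handle end at (267,300). I'll fit its outline, then look at the stand.

```bash
cat >> h.py <<'E'
from scipy.optimize import minimize
def strips(th=.01):
    # (polygon x,y mm), spanner frame
    return [np.array(p,float)/1000 for p in ([[-26,-12],[114,-12],[114,12],[-26,12]],[[-47,-38],[-26,-38],[-26,38],[-47,38]],[[-105,24.2],[-47,24.2],[-47,38],[-105,38]],[[-105,-38],[-47,-38],[-47,-24.2],[-105,-24.2]])]
def model_mask(c,p,z,polys,shape=(384,512),S=4):
    m=np.zeros((shape[0]*S,shape[1]*S),np.uint8); cs,sn=np.cos(p[2]),np.sin(p[2])
    for q in polys:
        P=np.c_[p[0]+cs*q[:,0]-sn*q[:,1],p[1]+sn*q[:,0]+cs*q[:,1],np.full(len(q),z)]
        cv2.fillPoly(m,[np.round((proj(c,P)+.5)*S-.5).astype(np.int32)],255)
    return cv2.resize(m,shape[::-1],interpolation=cv2.INTER_AREA)/255.
def fit(c,mask,p0,z,polys):
    M=cv2.GaussianBlur(mask.astype(float),(0,0),1.)
    f=lambda p:((cv2.GaussianBlur(model_mask(c,p,z,polys),(0,0),1.)-M)**2).sum()
    o=minimize(f,p0,method="Nelder-Mead",options=dict(initial_simplex=np.array(p0)+np.r_[[[0,0,0]],np.diag([.012,.012,.1])],xatol=1e-5,fatol=1e-4,maxiter=300))
    return o.x,o.fun,M.sum()
def redmask(im):
    a=im.astype(int); return (a[...,0]>90)&(a[...,0]>2*a[...,1])&(a[...,0]>2*a[...,2])
def biggest(m,near=None):
    n,l,st,ce=cv2.connectedComponentsWithStats(m.astype(np.uint8))
    k=1+np.argmax(st[1:,4]) if near is None else 1+np.argmin(np.hypot(*(ce[1:]-near).T)+1e3*(st[1:,4]<40)); return l==k
E
python3 - <<'E'
from h import *
c=cam("wrist"); im=cv2.imread("pics/w0.png")[:,:,::-1]
m=biggest(redmask(im)); print(m.sum())
for z in(.013,.010): print(fit(c,m,[.5,.335,.2],z,strips()))
for n in("scene","side"):
    c=cam(n); im=cv2.imread("pics/%s0.png"%n)[:,:,::-1]
    m=biggest(redmask(im),proj(c,[.5,.335,.01])[0]); print(n,m.sum(),fit(c,m,[.5,.335,.15],.012,strips()))
E
```

```text
2803
(array([ 0.53829848,  0.33598036, -0.20253841]), np.float64(72.06834671912068), np.float64(2803.0000000000005))
(array([ 0.53913167,  0.33572642, -0.20489897]), np.float64(70.27152270750015), np.float64(2803.0000000000005))
scene 504 (array([ 0.5405769 ,  0.33693225, -0.19253756]), np.float64(57.23439792714954), np.float64(504.0))
side 373 (array([ 0.53785952,  0.33752925, -0.19031243]), np.float64(6.138186584586856), np.float64(373.00000000000006))
```

Emit:
step_arm:
  deltas:
    - [[5,-60,0],0]
    - [[5,-60,0],0]
    - [[5,-60,0],0]
    - [[5,-60,0],0]
    - [[5,-60,0],0]

```text
time: 3.12
tool_pos: [0.4386, 0.054, 0.3353]
tcp_rot: [0.001, 0.114, 0.993, 0.0]
force: [1.1, 0.9, 0.6]
width: 0.999
grip_force: 0.0
```

Emit:
step_arm:
  deltas:
    - [[40,-60,-10],0]
    - [[40,-30,-10],0]
    - [[0,0,0],0]
    - [[0,0,0],0]

```text
time: 3.62
tool_pos: [0.5131, -0.0258, 0.3163]
tcp_rot: [-0.0, 0.115, 0.993, 0.0]
force: [0.3, 0.3, -0.2]
width: 0.999
grip_force: 0.0
```

```bash
python3 - <<'E'
from h import *
np.set_printoptions(precision=4,suppress=True)
c,im=snap("wrist","w1.png"); np.save("c1.npy",np.array(c[0])); s=r.observe(); print(s["tool_pos"],s["joints"],s["time"])
for t in("nut","stand","clamps"): print(t,[(w(c,d["centre"]),d["conf"]) for d in nets.look_for("wrist",t)])
E
```

```text
[ 0.513  -0.0256  0.3167] [-0.0499  0.2053  0.1317  1.4973  0.0001  0.1804] 3.675
nut [(array([ 0.5523, -0.0303,  0.0865]), 0.61), (array([ 0.4882, -0.3365,  0.0136]), 0.19), (array([0.7134, 0.1982, 0.0777]), 0.16)]
stand [(array([ 0.5387, -0.0319,  0.0588]), 0.72)]
clamps [(array([ 0.5677, -0.0175,  0.0955]), 0.8)]
```

View pics/w1.png

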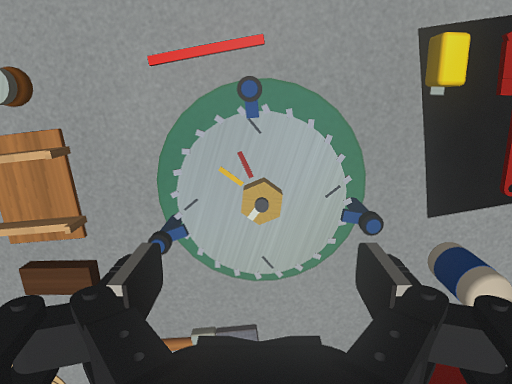

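The wrist view shows the nut at (261,203) with its stripe near (253,214). The yellow line runs (220,169)–(242,186), the red (239,152)–(251,177), and the clamps are at (250,90), (163,242) and (371,223).

```bash
cat >> h.py <<'E'
hexp=lambda a=.023:[np.array([[a/np.cos(np.pi/6)*np.cos(np.pi/6+k*np.pi/3),a/np.cos(np.pi/6)*np.sin(np.pi/6+k*np.pi/3)] for k in range(6)])]
def lineang(c,m,z,ax):
    v,u=np.nonzero(m); P=ray(c,np.c_[u,v],z)[:,:2]-ax; q=P.mean(0); return np.arctan2(q[1],q[0]),np.hypot(*q),m.sum()
def marks(c,im,ax):
    a=im.astype(int); R_,G,B=a[...,0],a[...,1],a[...,2]
    v,u=np.mgrid[:384,:512]; P=ray(c,np.c_[u.ravel(),v.ravel()],.06)[:,:2]-ax; rr=np.hypot(*P.T).reshape(384,512)
    band=(rr>.040)&(rr<.066)
    y=band&(R_>170)&(G>110)&(B<110)&(R_-B>80); rd=band&(R_>90)&(R_>1.7*G)&(R_>1.7*B)
    P=ray(c,np.c_[u.ravel(),v.ravel()],.084)[:,:2]-ax; rr=np.hypot(*P.T).reshape(384,512)
    wh=(rr<.0235)&(rr>.009)&(a.min(2)>150)&(R_-B<50)
    return lineang(c,y,.06,ax),lineang(c,rd,.06,ax),lineang(c,wh,.084,ax)
E
python3 - <<'E'
from h import *
np.set_printoptions(precision=4,suppress=True)
c=cam("wrist"); im=cv2.imread("pics/w1.png")[:,:,::-1]
a=im.astype(int)
# green base
g=(a[...,1]>a[...,0]*1.4)&(a[...,1]>a[...,2]*1.1)&(a[...,1]>50); g=biggest(g)
ct=max(cv2.findContours(g.astype(np.uint8),cv2.RETR_EXTERNAL,cv2.CHAIN_APPROX_NONE)[0],key=len)[:,0]
P=ray(c,ct,.014)[:,:2]
from scipy.optimize import least_squares
o=least_squares(lambda p:np.hypot(*(P-p[:2]).T)-.145,[.55,-.03],loss="soft_l1",f_scale=.001); ax=o.x
print("axis base",ax,np.median(np.abs(o.fun)))
# nut
R_,G,B=a[...,0],a[...,1],a[...,2]
px=proj(c,[*ax,.084])[0]; v,u=np.mgrid[:384,:512]; near=np.hypot(u-px[0],v-px[1])<30
print("px",px,"nutcols",im[190,262],im[183,262],im[215,268],im[203,261],im[214,253])
n=near&(R_-B>45)&(R_>130); n=cv2.morphologyEx(biggest(n).astype(np.uint8),cv2.MORPH_CLOSE,np.ones((9,9)))>0; print(n.sum())
for z in(.084,):
  for s in(0,.5): print("hex",fit(c,n,[*ax,s],z,hexp()))
print(marks(c,im,ax))
cl=ray(c,[[249,87],[160,243],[372,223]],.105)[:,:2]-ax; print("clamps",np.hypot(*cl.T),np.degrees(np.arctan2(cl[:,1],cl[:,0])))
vis=cv2.resize(im[130:280,180:345],None,fx=4,fy=4,interpolation=cv2.INTER_CUBIC)[:,:,::-1]; cv2.imwrite("pics/nutcrop.png",vis)
for n_ in("scene","side"):
    c=cam(n_); im=cv2.imread("pics/%s0.png"%n_)[:,:,::-1]; print(n_,marks(c,im,ax),proj(c,[*ax,.092])*800/512)
E
```

```text
axis base [ 0.5815 -0.0521] 0.011492556203188883
px [250.8451 224.3672] nutcols [178 150  87] [187 159  90] [182 155  88] [88 92 95] [205 211 200]
297
hex (array([ 0.5803, -0.0314,  0.0836]), np.float64(827.6931660858615), np.float64(297.00000000000006))
hex (array([ 0.5837, -0.028 ,  0.4225]), np.float64(823.3023432776312), np.float64(297.00000000000006))
((np.float64(2.740729651255983), np.float64(0.04135711592884893), np.int64(269)), (np.float64(2.9680547986489065), np.float64(0.05927335692785749), np.int64(48)), (np.float64(-0.7135072806228545), np.float64(0.004882073923198648), np.int64(723)))
clamps [0.1551 0.1047 0.1372] [166.9468 -95.0017  80.7456]
scene ((np.float64(3.0239691694227084), np.float64(0.05012154835087169), np.int64(26)), (np.float64(2.9698561895382536), np.float64(0.06247497422655674), np.int64(3)), (np.float64(2.6610045952402173), np.float64(0.014940470046374176), np.int64(8))) [[377.9246 322.0726]]
side ((np.float64(2.043289040271201), np.float64(0.04398404381958159), np.int64(75)), (np.float64(2.9368341781414795), np.float64(0.05962568474576876), np.int64(6)), (np.float64(-0.4184441165971711), np.float64(0.005271152198274835), np.int64(89))) [[428.0564 318.9618]]
```

View pics/nutcrop.png

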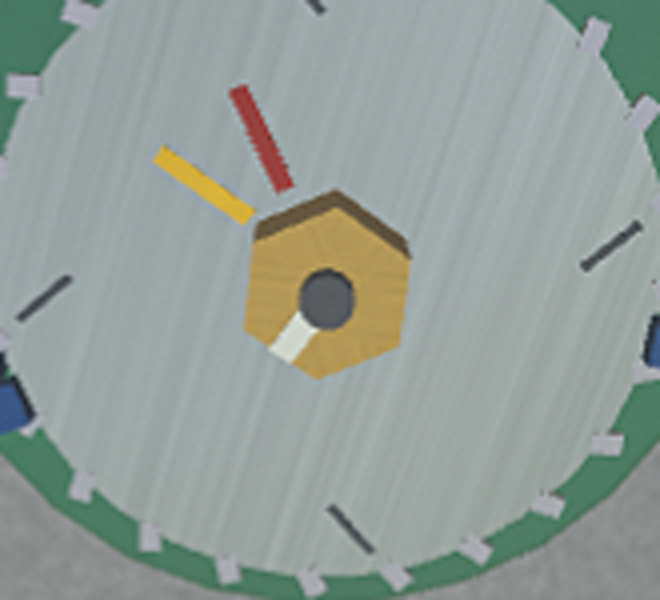

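```bash
python3 - <<'E'
from h import *
np.set_printoptions(precision=4,suppress=True)
c=cam("wrist")
f=lambda L:np.array(L)/4+np.array([180,130])-.4
H=ray(c,f([[338,207],[410,258],[400,346],[319,378],[245,329],[253,240]]),.084)[:,:2]
ax0=H.mean(0); ang=np.arctan2(*(H-ax0).T[::-1]); print("hex",ax0,np.hypot(*(H-ax0).T),"corner phase",(ang%(np.pi/3)))
arb=ray(c,f([[327,298]]),.092)[0,:2]; print("arbor",arb)
from scipy.optimize import least_squares
# teeth tips at r=111? clamp knobs
cl=ray(c,[[249,87],[163,241],[371,223]],.105)[:,:2]
ax=(ax0+arb)/2
print("clamps",np.hypot(*(cl-ax).T),np.degrees(np.arctan2(*(cl-ax).T[::-1])))
L=ray(c,f([[158,152],[250,217],[238,90],[286,190]]),.06)[:,:2]
for i in(0,2):
    d=L[i]-L[i+1]; print("line dir",np.arctan2(d[1],d[0]),"radial",np.arctan2(*(L[i]-ax)[::-1]),np.hypot(*(L[i]-ax)),np.hypot(*(L[i+1]-ax)))
s=ray(c,f([[283,353]]),.084)[0,:2]-ax; print("stripe",np.arctan2(s[1],s[0]),np.hypot(*s))
for n_ in("scene","side"):
    print(n_,proj(cam(n_),[*ax,.092])*800/512)
E
```

```text
hex [ 0.5586 -0.0338] [0.0262 0.0262 0.0268 0.0263 0.0265 0.0269] corner phase [0.7041 0.7203 0.6954 0.7227 0.7134 0.6938]
arbor [ 0.5574 -0.0337]
clamps [0.1286 0.1192 0.1245] [172.5389 -83.8244  68.6432]
line dir -2.4348301068420124 radial -2.4253594665963343 0.06277405408892568 0.02864514596352725
line dir -2.9388269571280197 radial -2.926240316417222 0.06145584827770029 0.027830621286775145
stripe -0.8324480410836156 0.0229386178022575
scene [[379.2147 308.898 ]]
side [[411.9453 317.6078]]
```

Emit:
step_arm:
  deltas:
    - [[15,-3,-40],-0.054]
    - [[15,-3,-40],-0.054]
    - [[15,-2,-40],0]
    - [[0,0,-40],0]
    - [[0,0,-30],0]

```text
time: 4.45
tool_pos: [0.558, -0.0339, 0.1251]
tcp_rot: [-0.0, 0.168, 0.986, -0.0]
force: [0.5, 0.2, -0.4]
width: 0.999
grip_force: 0.0
```

Emit:
step_arm:
  deltas:
    - [[0,0,-20],0]
    - [[0,0,-20],0]
    - [[0,0,-10],0]
    - [[0,0,0],0]

```text
time: 4.95
tool_pos: [0.5583, -0.0343, 0.0763]
tcp_rot: [-0.0, 0.169, 0.986, -0.0]
force: [-0.5, 0.0, 0.5]
width: 1.001
grip_force: 0.0
```

Emit:
step_arm:
  deltas:
    - [[0,0,0],0]
    - [[0,0,0],0]
    - [[0,0,0],0]
    - [[0,0,0],0]
    - [[0,0,0],0]
  grip: 1
  squeeze: 30

```text
time: 5.58
tool_pos: [0.5594, -0.034, 0.0775]
tcp_rot: [0.001, 0.169, 0.986, 0.001]
force: [0.1, 3.6, 5.5]
width: 0.531
grip_force: 32.0
```

```bash
cat >> h.py <<'E'
def st():
    s=r.observe(); q=s["tcp_rot"]; M=R.from_quat([q[1],q[2],q[3],q[0]]).as_matrix()
    print("t",s["time"],"pos",s["tool_pos"].round(4),"yawY",round(float(np.arctan2(M[1,1],M[0,1])),4),"tilt",M[:,2].round(3),"F",s["force"].round(1),"T",s["ft_torque"].round(2),"w",round(float(s["width"]),3),"g",round(float(s["grip_force"]),1),"j",s["joints"].round(2))
E
python3 -c "
from h import *;st();snap('wrist','g0.png')"
```

```text
t 5.575 pos [ 0.5594 -0.034   0.0775] yawY 1.2313 tilt [ 0.002  0.001 -1.   ] F [0.1 3.6 5.5] T [ 0.9   0.05 -0.16] w 0.531 g 32.0 j [-0.06  0.4  -0.22  0.95  0.    0.28]
```

Emit:
step_arm:
  deltas:
    - [[0,0,0],-0.14]
    - [[0,0,0],-0.14]
    - [[0,0,0],-0.14]
    - [[0,0,0],-0.14]
    - [[0,0,0],-0.14]

```text
time: 6.25
tool_pos: [0.559, -0.0344, 0.0774]
tcp_rot: [0.0, 0.499, 0.867, 0.001]
force: [-2.2, 3.0, 7.4]
width: 0.529
grip_force: 32.2
```

```bash
python3 -c "
from h import *;st()"
```

```text
t 6.25 pos [ 0.559  -0.0344  0.0774] yawY 0.5269 tilt [ 0.001  0.001 -1.   ] F [-2.2  3.   7.4] T [0.37 0.47 0.17] w 0.529 g 32.2 j [-0.06  0.4  -0.22  0.95  0.    0.98]
```

Emit:
step_arm:
  deltas:
    - [[0,0,0],-0.14]
    - [[0,0,0],-0.14]
    - [[0,0,0],-0.14]
    - [[0,0,0],-0.14]
    - [[0,0,0],-0.14]

```text
time: 6.88
tool_pos: [0.5585, -0.0345, 0.0774]
tcp_rot: [-0.0, 0.766, 0.643, 0.0]
force: [-3.9, 2.2, 9.4]
width: 0.531
grip_force: 32.4
```

Emit:
step_arm:
  deltas:
    - [[0,0,0],0]
    - [[0,0,0],0]

```text
time: 7.12
tool_pos: [0.5585, -0.0345, 0.0774]
tcp_rot: [-0.0, 0.764, 0.645, 0.0]
force: [-4.2, 2.1, 10.1]
width: 0.526
grip_force: 32.3
```

```bash
python3 - <<'E'
from h import *
st(); c,im=snap("wrist"); 
px=proj(c,[.558,-.034,.07])[0].astype(int); print(px)
x,y=px; cv2.imwrite("pics/g1.png",cv2.resize(im,(800,600),interpolation=cv2.INTER_CUBIC)[:,:,::-1])
E
```

```text
t 7.125 pos [ 0.5585 -0.0345  0.0774] yawY -0.1692 tilt [ 0.     0.001 -1.   ] F [-4.2  2.1 10.1] T [ 0.36  0.84 -0.17] w 0.526 g 32.3 j [-0.06  0.4  -0.22  0.95  0.    1.68]
[257 250]
```

View pics/g1.png

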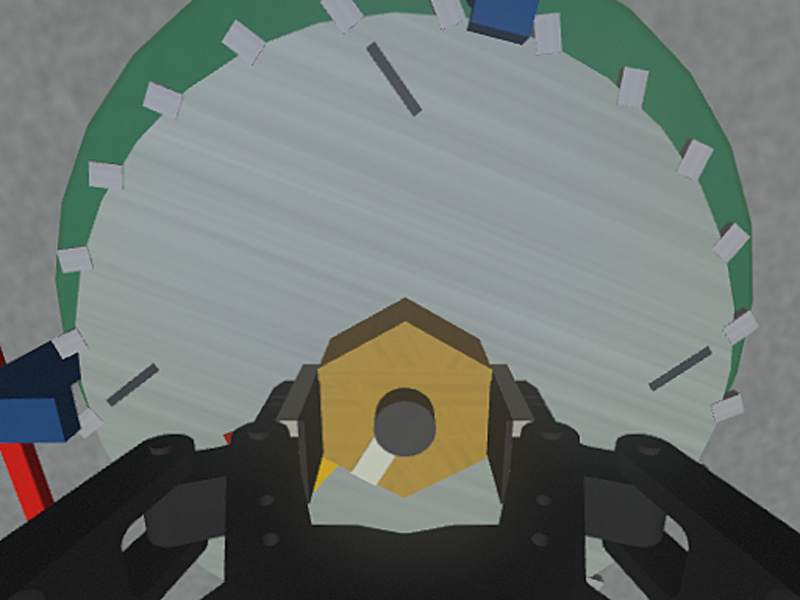

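Emit:
step_arm:
  deltas:
    - [[0,0,0],-0.03]
    - [[0,0,0],-0.03]
    - [[0,0,0],-0.03]

```text
time: 7.55
tool_pos: [0.5584, -0.0344, 0.0774]
tcp_rot: [-0.0, 0.793, 0.61, 0.0]
force: [-4.4, 1.3, 8.3]
width: 0.526
grip_force: 32.3
```

```bash
python3 -c "
from h import *;st()"
```

```text
t 7.55 pos [ 0.5584 -0.0344  0.0774] yawY -0.2596 tilt [ 0.     0.001 -1.   ] F [-4.4  1.3  8.3] T [0.37 0.94 0.18] w 0.526 g 32.3 j [-0.06  0.4  -0.22  0.95  0.    1.77]
```

Emit:
step_arm:
  deltas:
    - [[0,0,0],-0.02]

```text
time: 7.68
tool_pos: [0.5584, -0.0344, 0.0774]
tcp_rot: [-0.0, 0.799, 0.602, 0.0]
force: [-3.7, 1.8, 8.3]
width: 0.533
grip_force: 32.3
```

```bash
python3 -c "
from h import *;st()"
```

```text
t 7.675 pos [ 0.5584 -0.0344  0.0774] yawY -0.2795 tilt [ 0.     0.001 -1.   ] F [-3.7  1.8  8.3] T [0.31 0.87 0.16] w 0.533 g 32.3 j [-0.06  0.4  -0.22  0.95  0.    1.79]
```

Emit:
step_arm:
  deltas:
    - [[0,0,0],-0.01]

```text
time: 7.8
tool_pos: [0.5584, -0.0345, 0.0774]
tcp_rot: [-0.0, 0.802, 0.598, 0.0]
force: [-4.5, 2.8, 9.1]
width: 0.53
grip_force: 32.4
```

```bash
python3 -c "
from h import *;st()"
```

```text
t 7.8 pos [ 0.5584 -0.0345  0.0774] yawY -0.2891 tilt [ 0.     0.001 -1.   ] F [-4.5  2.8  9.1] T [0.34 0.86 0.17] w 0.53 g 32.4 j [-0.06  0.4  -0.22  0.95  0.    1.8 ]
```

Emit:
step_arm:
  deltas:
    - [[0,0,0],-0.012]

```text
time: 7.92
tool_pos: [0.5584, -0.0344, 0.0774]
tcp_rot: [-0.0, 0.805, 0.593, 0.0]
force: [-4.8, 2.4, 9.8]
width: 0.528
grip_force: 32.4
```

```bash
python3 -c "
from h import *;st()"
```

```text
t 7.925 pos [ 0.5584 -0.0344  0.0774] yawY -0.3011 tilt [ 0.     0.001 -1.   ] F [-4.8  2.4  9.8] T [0.3  0.89 0.15] w 0.528 g 32.4 j [-0.06  0.4  -0.22  0.95  0.    1.81]
```

Emit:
step_arm:
  deltas:
    - [[0,0,0],-0.012]

```text
time: 8.05
tool_pos: [0.5584, -0.0345, 0.0774]
tcp_rot: [-0.0, 0.809, 0.588, 0.0]
force: [-4.2, 1.9, 9.2]
width: 0.532
grip_force: 32.4
```

```bash
python3 -c "
from h import *;st()"
```

```text
t 8.05 pos [ 0.5584 -0.0345  0.0774] yawY -0.3131 tilt [ 0.     0.001 -1.   ] F [-4.2  1.9  9.2] T [0.4  0.91 0.12] w 0.532 g 32.4 j [-0.06  0.4  -0.22  0.95  0.    1.82]
```

Emit:
step_arm:
  deltas:
    - [[0,0,0],-0.01]

```text
time: 8.18
tool_pos: [0.5584, -0.0344, 0.0774]
tcp_rot: [-0.0, 0.812, 0.584, 0.0]
force: [-4.3, 1.8, 9.2]
width: 0.532
grip_force: 32.4
```

```bash
python3 -c "
from h import *;st()"
```

```text
t 8.175 pos [ 0.5584 -0.0344  0.0774] yawY -0.323 tilt [ 0.     0.001 -1.   ] F [-4.3  1.8  9.2] T [0.36 0.96 0.19] w 0.532 g 32.4 j [-0.06  0.4  -0.22  0.95  0.    1.83]
```

Emit:
step_arm:
  deltas:
    - [[0,0,0],-0.01]

```text
time: 8.3
tool_pos: [0.5584, -0.0344, 0.0774]
tcp_rot: [-0.0, 0.815, 0.58, 0.0]
force: [-3.9, 2.3, 8.0]
width: 0.529
grip_force: 32.4
```

```bash
python3 -c "
from h import *;st()"
```

```text
t 8.3 pos [ 0.5584 -0.0344  0.0774] yawY -0.333 tilt [ 0.     0.001 -1.   ] F [-3.9  2.3  8. ] T [0.37 0.93 0.12] w 0.529 g 32.4 j [-0.06  0.4  -0.22  0.95  0.    1.84]
```

Emit:
step_arm:
  deltas:
    - [[0,0,0],-0.01]

```text
time: 8.43
tool_pos: [0.5584, -0.0344, 0.0774]
tcp_rot: [-0.0, 0.817, 0.576, 0.0]
force: [-4.1, 1.5, 8.5]
width: 0.529
grip_force: 32.4
```

```bash
python3 - <<'E'
from h import *
st(); c,im=snap("wrist")
cv2.imwrite("pics/g2.png",cv2.resize(im[240:350,180:330],None,fx=5,fy=5,interpolation=cv2.INTER_CUBIC)[:,:,::-1])
E
```

```text
t 8.425 pos [ 0.5584 -0.0344  0.0774] yawY -0.3429 tilt [ 0.     0.001 -1.   ] F [-4.1  1.5  8.5] T [0.34 0.94 0.34] w 0.529 g 32.4 j [-0.06  0.4  -0.22  0.95  0.    1.85]
```

View pics/g2.png

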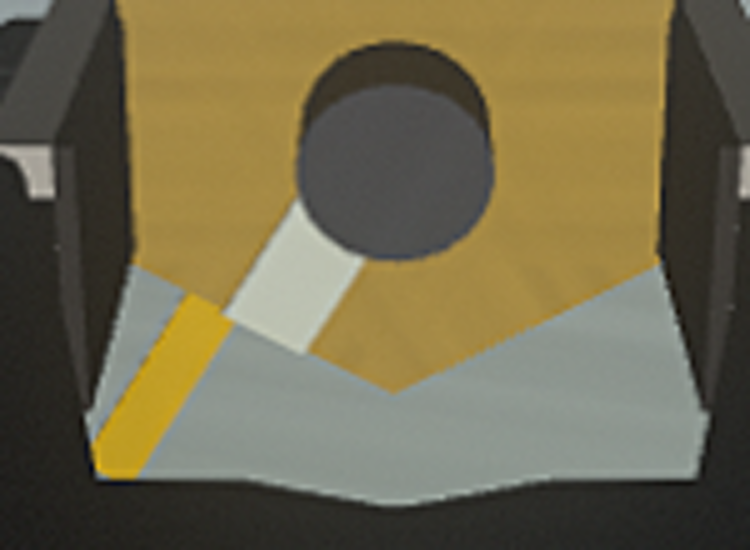

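Torque about z jumped from 0.16 to 0.34 N m after 1.574 rad of turn, against 1.575 expected. In the crop the white stripe (295,280) runs parallel to the yellow line (160,390), offset only by parallax. The nut is at its finger-tight stop, so I'll release it and go to the spanner.

Emit:
step_arm:
  deltas:
    - [[0,0,0],0]
    - [[0,0,0],0]
    - [[0,0,0],0]
    - [[0,0,30],0]
    - [[0,0,50],0]
  grip: -1

```text
time: 9.1
tool_pos: [0.5575, -0.0347, 0.1557]
tcp_rot: [-0.001, 0.817, 0.576, -0.002]
force: [0.2, -0.5, -0.0]
width: 1.001
grip_force: 0.0
```

Emit:
step_arm:
  deltas:
    - [[0,0,50],0.18]
    - [[0,0,50],0.18]
    - [[0,0,50],0.18]
    - [[0,0,0],0.18]
    - [[0,0,0],0.18]

```text
time: 9.72
tool_pos: [0.559, -0.0348, 0.307]
tcp_rot: [0.001, 0.483, 0.876, 0.0]
force: [0.2, 0.7, -0.6]
width: 1.0
grip_force: 0.0
```

```bash
python3 - <<'E'
from h import *
st(); c,im=snap("wrist","w2.png")
px=proj(c,[.5584,-.0344,.084])[0]; print(px)
x,y=px.astype(int); np.save("c2.npy",c[0])
x0=max(0,x-80);y0=max(0,y-60);print(x0,y0)
cv2.imwrite("pics/w2c.png",cv2.resize(im[y0:y0+130,x0:x0+160],None,fx=4,fy=4,interpolation=cv2.INTER_CUBIC)[:,:,::-1])
E
```

```text
t 9.725 pos [ 0.559  -0.0348  0.307 ] yawY 0.5629 tilt [ 0.001 -0.    -1.   ] F [ 0.2  0.7 -0.6] T [ 0.    0.02 -0.02] w 1.0 g 0.0 j [-0.06  0.29  0.22  1.5  -0.    0.95]
[258.90506064 164.65485305]
178 104
```

View pics/w2c.png

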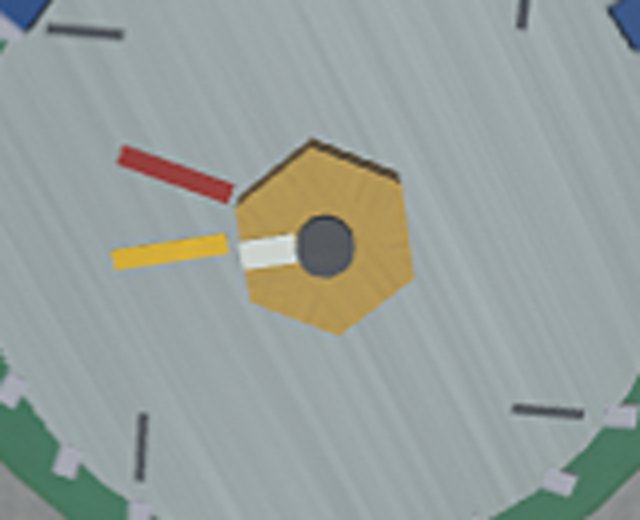

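The stripe (240,256 in the crop) points along the yellow line (113,262)–(228,243). I'll quantify that before moving on.

```bash
python3 - <<'E'
from h import *
np.set_printoptions(precision=4,suppress=True)
c=cam("wrist"); f=lambda L:np.array(L)/4+np.array([178,104])-.4
H=ray(c,f([[312,144],[398,178],[413,277],[340,335],[250,300],[237,207]]),.084)[:,:2]
ax=H.mean(0); ang=np.arctan2(*(H-ax).T[::-1]); print(ax,np.hypot(*(H-ax).T),"flat phases",(ang-np.pi/6)%(np.pi/3)-np.pi, ray(c,f([[325,246]]),.092))
ph=np.mean((ang-np.pi/6)%(np.pi/3)); print("flat k",ph-np.pi,ph-np.pi+np.pi/3)
L=ray(c,f([[113,262],[228,243],[121,155],[233,194]]),.06)[:,:2]
for i in(0,2): d=L[i]-L[i+1]; print("line",np.arctan2(d[1],d[0]),np.arctan2(*(L[i]-ax)[::-1]))
E
```

```text
[ 0.5575 -0.0336] [0.0267 0.0263 0.0263 0.0269 0.0266 0.0257] flat phases [-2.439  -2.3743 -2.4389 -2.4139 -2.4213 -2.421 ] [[ 0.5575 -0.0335  0.092 ]]
flat k -2.4180644341038526 -1.370866882907255
line -2.406093617437569 -2.4017290759762076
line -2.9100856103084256 -2.9100437651447706
```

Emit:
step_arm:
  deltas:
    - [[0,60,-10],0.18]
    - [[0,60,-10],0.18]
    - [[0,60,-10],0.18]
    - [[0,60,-10],0.18]
    - [[0,60,-15],0.09]

```text
time: 10.4
tool_pos: [0.5586, 0.2673, 0.2512]
tcp_rot: [0.0, 0.101, 0.995, 0.0]
force: [0.8, 0.4, 0.2]
width: 0.998
grip_force: 0.0
```

Emit:
step_arm:
  deltas:
    - [[0,50,0],0]
    - [[-19,21,-20],0]
    - [[0,0,0],0]

```text
time: 10.78
tool_pos: [0.5378, 0.3375, 0.2294]
tcp_rot: [-0.001, 0.102, 0.995, -0.001]
force: [0.0, -0.3, 0.7]
width: 0.998
grip_force: 0.0
```

```bash
python3 - <<'E'
from h import *
st(); c,im=snap("wrist","w3.png")
m=biggest(redmask(im)); 
for z in(.013,.011): print(fit(c,m,[.538,.336,-.2],z,strips()))
print(ray(c,[[0,0],[511,0],[511,383],[0,383]],.013))
E
```

```text
t 10.775 pos [0.5378 0.3375 0.2294] yawY 1.3673 tilt [-0.003 -0.002 -1.   ] F [ 0.  -0.3  0.7] T [-0.08  0.01 -0.01] w 0.998 g 0.0 j [0.56 0.44 0.25 1.39 0.   0.76]
(array([ 0.53972708,  0.33494002, -0.20544454]), np.float64(153.54887693669178), np.float64(5584.0))
(array([ 0.54002025,  0.33490466, -0.20461023]), np.float64(150.56408166743418), np.float64(5584.0))
[[ 0.31526696  0.11569759  0.013     ]
 [ 0.42013516  0.61872865  0.013     ]
 [ 0.90918974  0.62253293  0.013     ]
 [ 0.76578539 -0.0866924   0.013     ]]
```

Emit:
step_arm:
  deltas:
    - [[2,-2,-60],0]
    - [[0,0,-60],0]
    - [[0,0,-50],0]
    - [[0,0,-30],0]
    - [[0,0,-12],0]

```text
time: 11.45
tool_pos: [0.5418, 0.3328, 0.0182]
tcp_rot: [-0.001, 0.103, 0.995, -0.001]
force: [0.0, -0.5, 1.4]
width: 1.002
grip_force: 0.0
```

Emit:
step_arm:
  deltas:
    - [[0,0,0],0]

```text
time: 11.58
tool_pos: [0.5423, 0.3338, 0.0197]
tcp_rot: [0.0, 0.102, 0.995, -0.0]
force: [-0.3, -0.2, -0.2]
width: 0.999
grip_force: 0.0
```

```bash
python3 -c "
from h import *;st()"
```

```text
t 11.575 pos [0.5423 0.3338 0.0197] yawY 1.3655 tilt [ 0. -0. -1.] F [-0.3 -0.2 -0.2] T [-0.05  0.01 -0.01] w 0.999 g 0.0 j [ 0.55  0.57 -0.09  0.91 -0.    0.76]
```

Emit:
step_arm:
  deltas:
    - [[0,0,0],0]
    - [[0,0,0],0]
    - [[0,0,0],0]
    - [[0,0,0],0]
    - [[0,0,0],0]
  grip: 1
  squeeze: 60

```text
time: 12.2
tool_pos: [0.542, 0.3346, 0.0203]
tcp_rot: [0.001, 0.102, 0.995, 0.0]
force: [-1.2, -1.1, 6.2]
width: 0.249
grip_force: 58.5
```

```bash
python3 -c "
from h import *;st()"
```

```text
t 12.2 pos [0.542  0.3346 0.0203] yawY 1.3672 tilt [ 0.001  0.001 -1.   ] F [-1.2 -1.1  6.2] T [-0.13  0.16  0.  ] w 0.249 g 58.5 j [ 0.55  0.57 -0.09  0.91 -0.    0.76]
```

Emit:
step_arm:
  deltas:
    - [[0,0,30],0]
    - [[0,0,60],0]
    - [[0,0,60],0]
    - [[0,0,60],0]
    - [[0,0,0],0]

```text
time: 12.82
tool_pos: [0.5433, 0.3354, 0.2345]
tcp_rot: [0.003, 0.102, 0.995, 0.002]
force: [0.2, 1.1, -5.0]
width: 0.247
grip_force: 59.6
```

Emit:
step_arm:
  deltas:
    - [[0,0,0],0]
    - [[0,0,0],0]

```text
time: 13.08
tool_pos: [0.5408, 0.3338, 0.227]
tcp_rot: [-0.002, 0.102, 0.995, -0.001]
force: [-0.6, 0.3, -3.3]
width: 0.248
grip_force: 59.6
```

```bash
cat >> h.py <<'E'
def span_in_tool(c,im,dz=-.0073):
    "spanner (x,y,yaw) in world and jaw-centre relative to TCP"
    m=biggest(redmask(im)); s=r.observe(); tp=s["tool_pos"]; q=s["tcp_rot"]; M=R.from_quat([q[1],q[2],q[3],q[0]]).as_matrix(); yaw=np.arctan2(M[1,1],M[0,1])-np.pi/2
    v=np.nonzero(m)
    polys=[p for p in strips()[1:]]; # head and prongs only; handle may be hidden by fingers
    # mask out beyond the head: keep pixels whose world point lies x<-26mm in spanner frame
    def cut(p):
        P=ray(c,np.c_[v[1],v[0]],tp[2]+dz)[:,:2]-p[:2]; X=P@[np.cos(p[2]),np.sin(p[2])]
        mm=np.zeros(m.shape,bool); k=X<-.026; mm[v[0][k],v[1][k]]=True; return mm
    p=np.array([tp[0],tp[1],yaw])
    hp=[*polys,np.array([[-26,-12],[-12,-12],[-12,12],[-26,12]])/1000.]
    def cut2(p):
        P=ray(c,np.c_[v[1],v[0]],tp[2]+dz)[:,:2]-p[:2]; X=P@[np.cos(p[2]),np.sin(p[2])]
        mm=np.zeros(m.shape,bool); k=X<-.012; mm[v[0][k],v[1][k]]=True; return mm
    for _ in range(4): p,f,n=fit(c,cut2(p),p,tp[2]+dz,hp)
    d=p[:2]-tp[:2]; e=np.array([np.cos(yaw),np.sin(yaw)]); 
    print("spanner",p.round(4),"res",round(f),round(n),"com rel tool: along",round(float(d@e)*1e3,1),"across",round(float(d@[-e[1],e[0]])*1e3,1),"dyaw",round(float(p[2]-yaw),4))
    return p
E
python3 - <<'E'
from h import *
st(); c,im=snap("wrist","w4.png"); span_in_tool(c,im)
E
```

```text
t 13.075 pos [0.5408 0.3338 0.227 ] yawY 1.3671 tilt [-0.003 -0.002 -1.   ] F [-0.6  0.3 -3.3] T [-0.04  0.02  0.  ] w 0.248 g 59.6 j [ 0.55  0.44  0.25  1.38 -0.    0.76]
spanner [ 0.5375  0.3338 -0.2033] res 1172 20388 com rel tool: along -3.3 across -0.7 dyaw 0.0004
```

View pics/w4.png

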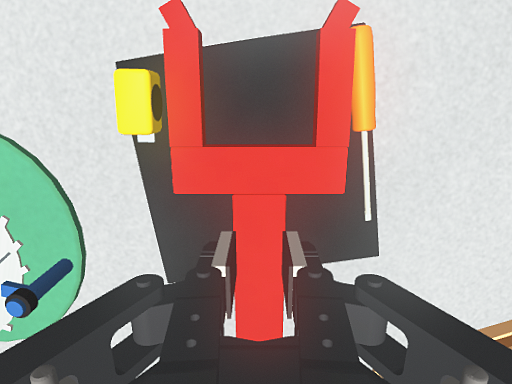

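The spanner is held level, with the handle between the pads at (260,280), the throat at (259,147) and the head's rear edge at (259,194). I'll work out the jaw centre in the tool frame.

```bash
python3 - <<'E'
from h import *
np.set_printoptions(precision=4,suppress=True)
s=r.observe(); c=cam("wrist"); tp=s["tool_pos"]; yaw=1.3671-np.pi/2; e=np.array([np.cos(yaw),np.sin(yaw)]); n=np.array([-e[1],e[0]])
im=cv2.imread("pics/w4.png")[:,:,::-1]; m=redmask(im)
for dz in(-.0073,):
    col=im[:,240:280].astype(int).mean(1)[:,0]; g=im[140:200,250:268].astype(int).mean(1)[:,0]; 
    print("throat row",140+np.argmax(np.diff(g)))
    print("rear cols 190", [im[k,210].tolist() for k in range(190,198)])
    def loc(uv,zz): P=ray(c,uv,tp[2]+zz)[:,:2]-tp[:2]; return np.c_[P@e,P@n]*1e3
    print("throat top",loc([[259,146.0]],dz)); print("rear top/bottom",loc([[210,193.5]],dz),loc([[210,193.5]],dz-.01))
    for v in(60,100,130):
        x=np.nonzero(m[v,:])[0]; inner=[x[x<255].max()+.5,x[(x>290)].min()-.5]; inner=[max(x[x<250])+.5,min(x[x>280])-.5]; print(v,inner,loc([[inner[0],v],[inner[1],v]],dz))
    for v in(220,):
        x=np.nonzero(m[v,:])[0]; print("handle",x.min(),x.max(),loc([[x.min()-.5,v],[x.max()+.5,v]],dz))
    for v in(165,180):
        x=np.nonzero(m[v,:])[0]; print("head",x.min(),x.max(),loc([[x.min()-.5,v],[x.max()+.5,v]],dz))
E
```

```text
throat row 146
rear cols 190 [[237, 66, 60], [237, 67, 60], [242, 65, 59], [255, 63, 51], [73, 65, 69], [92, 65, 66], [98, 66, 66], [95, 65, 64]]
throat top [[-49.4052  -0.525 ]]
rear top/bottom [[-28.4911 -22.1514]] [[-25.7358 -23.7307]]
60 [np.float64(202.5), np.float64(315.5)] [[-84.0015 -23.1708]
 [-83.971   22.1109]]
100 [np.float64(203.5), np.float64(313.5)] [[-68.3879 -23.3553]
 [-68.3704  21.8773]]
130 [np.float64(204.5), np.float64(312.5)] [[-56.1621 -23.4218]
 [-56.1572  21.9308]]
handle 233 285 [[-16.1026 -12.4791]
 [-16.1216  11.4126]]
head 171 346 [[-41.2712 -38.818 ]
 [-41.289   37.2675]]
head 172 345 [[-34.6119 -38.8388]
 [-34.6414  37.2809]]
```

Emit:
step_arm:
  deltas:
    - [[15,-60,10],0.08]
    - [[15,-60,0],0.08]
    - [[15,-60,0],0.08]
    - [[15,-60,0],0.08]
    - [[15,-60,0],0.08]

```text
time: 13.75
tool_pos: [0.6164, 0.0325, 0.238]
tcp_rot: [-0.001, -0.099, 0.995, 0.0]
force: [0.7, -0.1, -4.2]
width: 0.252
grip_force: 59.9
```

Emit:
step_arm:
  deltas:
    - [[18,-53,0],0]
    - [[0,0,-50],0]
    - [[0,0,-40],0]
    - [[0,0,-20],0]
    - [[0,0,0],0]

```text
time: 14.38
tool_pos: [0.6328, -0.0186, 0.1264]
tcp_rot: [-0.003, -0.098, 0.995, 0.0]
force: [-0.1, -0.3, -4.8]
width: 0.25
grip_force: 60.0
```

```bash
python3 - <<'E'
from h import *
np.set_printoptions(precision=4,suppress=True)
st(); c,im=snap("wrist","w5.png"); s=r.observe(); z=s["tool_pos"][2]
span_in_tool(c,im)
px=proj(c,[.5582,-.0342,.084])[0]; print(px)
a=im.astype(int); v,u=np.mgrid[:384,:512]; near=np.hypot(u-px[0],v-px[1])<70
n=near&(a[...,0]-a[...,2]>45)&(a[...,0]>130)&(a[...,1]>.6*a[...,0]); n=cv2.morphologyEx(biggest(n).astype(np.uint8),cv2.MORPH_CLOSE,np.ones((21,21)))>0
for s_ in(.15,.4): print("hex",fit(c,n,[.5582,-.0342,s_],.084,hexp()))
E
```

```text
t 14.375 pos [ 0.6328 -0.0186  0.1264] yawY 1.7669 tilt [-0.006  0.    -1.   ] F [-0.1 -0.3 -4.8] T [ 0.02 -0.04  0.03] w 0.25 g 60.0 j [-0.03  0.48  0.05  1.15 -0.   -0.23]
spanner [ 0.6296 -0.0197  0.1956] res 775 19241 com rel tool: along -4.4 across -0.3 dyaw -0.0005
[258.1944  85.552 ]
hex (array([ 0.5584, -0.0339,  0.7035]), np.float64(748.4914585425565), np.float64(6490.000000000001))
hex (array([ 0.5585, -0.0341,  0.7002]), np.float64(745.62723958907), np.float64(6490.000000000001))
```

Emit:
step_arm:
  deltas:
    - [[2,0,-15],0]
    - [[0,0,0],0]
    - [[0,0,0],0]

```text
time: 14.8
tool_pos: [0.6367, -0.0185, 0.1146]
tcp_rot: [0.0, -0.098, 0.995, -0.0]
force: [0.5, -0.2, -3.6]
width: 0.248
grip_force: 60.0
```

```bash
python3 - <<'E'
from h import *
np.set_printoptions(precision=4,suppress=True)
st(); c,im=snap("wrist","w6.png"); s=r.observe(); tp=s["tool_pos"]; q=s["tcp_rot"]
M=R.from_quat([q[1],q[2],q[3],q[0]]).as_matrix(); yaw=np.arctan2(M[1,1],M[0,1])-np.pi/2; e=np.array([np.cos(yaw),np.sin(yaw)]); n=np.array([-e[1],e[0]])
z=tp[2]-.0073; m=redmask(im)
def loc(uv,zz): P=ray(c,uv,zz)[:,:2]-tp[:2]; return np.c_[P@e,P@n]*1e3
# throat and rear edge rows along columns
for u in(235,245,275,285):
    rows=np.nonzero(m[:,u])[0]; rows=rows[rows>100]; print(u,rows.min(),loc([[u,rows.min()-.5]],z))
for u in(195,325):
    rows=np.nonzero(m[:,u])[0]; print("rear",u,rows.max(),loc([[u,rows.max()+.5]],z))
for v in(100,130):
    x=np.nonzero(m[v,:])[0]; inner=[max(x[x<250])+.5,min(x[x>270])-.5]; print(v,inner,loc([[inner[0],v],[inner[1],v]],z).round(1).tolist(),loc([[inner[0],v],[inner[1],v]],z-.01).round(1).tolist())
    y=(im[v].astype(int)@[1,0,-1]>45)&~m[v]; x=np.nonzero(y)[0]; print("brass",x.min(),x.max(),loc([[x.min()-.5,v],[x.max()+.5,v]],.084).round(1).tolist())
d=np.array([.5583,-.0342])-tp[:2]; print("axis in tool",d@e*1e3,d@n*1e3, proj(c,[.5583,-.0342,.092]))
cv2.imwrite("pics/w6b.png",im[:,:,::-1])
E
```

```text
t 14.8 pos [ 0.6367 -0.0185  0.1146] yawY 1.7671 tilt [ 0. -0. -1.] F [ 0.5 -0.2 -3.6] T [ 0.03 -0.01 -0.01] w 0.248 g 60.0 j [-0.03  0.49  0.04  1.12 -0.   -0.23]
235 145 [[-50.4073 -10.5395]]
245 145 [[-50.4021  -6.3094]]
275 145 [[-50.4      6.3745]]
285 145 [[-50.4038  10.6048]]
rear 195 193 [[-28.8996 -28.5938]]
rear 325 192 [[-29.3472  28.6659]]
100 [np.float64(200.5), np.float64(317.5)] [[-68.7, -24.4], [-68.7, 23.6]] [[-68.8, -26.1], [-68.8, 25.3]]
brass 202 351 [[-68.9, -28.0], [-69.0, 44.1]]
130 [np.float64(201.5), np.float64(316.5)] [[-56.5, -24.5], [-56.5, 23.7]] [[-55.7, -26.2], [-55.7, 25.4]]
brass 202 349 [[-54.6, -28.6], [-54.7, 44.1]]
axis in tool -80.09209692311103 -0.041407425659631056 [[259.7641  73.9351]]
```

View pics/w6b.png

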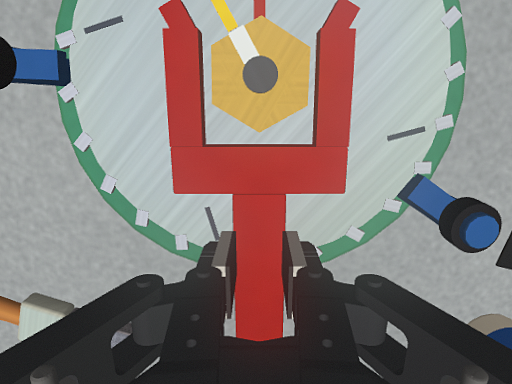

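The jaw is above the nut and lined up with it: arbor at (260,74) where predicted, slot from 201 to 317. I'll lower it on.

Emit:
step_arm:
  deltas:
    - [[-1,0.3,-12],0]
    - [[0,0,-8],0]
    - [[0,0,0],0]

```text
time: 15.22
tool_pos: [0.6349, -0.0182, 0.0932]
tcp_rot: [-0.001, -0.098, 0.995, 0.0]
force: [-0.3, -0.3, -3.4]
width: 0.25
grip_force: 60.0
```

```bash
python3 -c "
from h import *;st()"
```

```text
t 15.225 pos [ 0.6349 -0.0182  0.0932] yawY 1.767 tilt [-0.002 -0.    -1.   ] F [-0.3 -0.3 -3.4] T [ 0.08 -0.04  0.02] w 0.25 g 60.0 j [-0.03  0.5   0.    1.07 -0.   -0.22]
```

Emit:
step_arm:
  deltas:
    - [[0,0,-5],0]
    - [[0,0,-5],0]
    - [[0,0,0],0]

```text
time: 15.6
tool_pos: [0.6353, -0.0182, 0.0838]
tcp_rot: [-0.0, -0.098, 0.995, 0.0]
force: [-0.3, 0.1, -3.4]
width: 0.249
grip_force: 60.0
```

```bash
python3 -c "
from h import *;st()"
```

```text
t 15.6 pos [ 0.6353 -0.0182  0.0838] yawY 1.767 tilt [-0.001 -0.    -1.   ] F [-0.3  0.1 -3.4] T [-0.02 -0.04  0.05] w 0.249 g 60.0 j [-0.03  0.51 -0.01  1.05 -0.   -0.22]
```

Emit:
step_arm:
  deltas:
    - [[0,0,-3],0]
    - [[1,-4.2,0],-0.05]
    - [[0.4,-3.9,0],-0.05]
    - [[0.3,-4,0],-0.05]
    - [[0.1,-3.9,0],-0.05]

```text
time: 16.23
tool_pos: [0.6371, -0.0335, 0.0812]
tcp_rot: [-0.0, 0.002, 1.0, 0.001]
force: [-1.5, 4.8, -3.4]
width: 0.248
grip_force: 60.1
```

```bash
python3 -c "
from h import *;st()"
```

```text
t 16.225 pos [ 0.6371 -0.0335  0.0812] yawY 1.5661 tilt [-0.001  0.002 -1.   ] F [-1.5  4.8 -3.4] T [0.81 0.3  0.21] w 0.248 g 60.1 j [-0.05  0.52 -0.01  1.05  0.   -0.05]
```

Emit:
step_arm:
  deltas:
    - [[-0.1,-4,0],-0.05]
    - [[-0.3,-3.9,0],-0.05]
    - [[-0.5,-3.9,0],-0.05]
    - [[-0.7,-3.9,0],-0.05]

```text
time: 16.73
tool_pos: [0.6355, -0.0491, 0.0812]
tcp_rot: [-0.0, 0.102, 0.995, 0.001]
force: [-1.8, 3.5, -3.9]
width: 0.251
grip_force: 60.0
```

```bash
python3 -c "
from h import *;st()
s=r.observe();print((s['tool_pos'][:2]-[.5583,-.0342])*1e3)"
```

```text
t 16.725 pos [ 0.6355 -0.0491  0.0812] yawY 1.3663 tilt [-0.     0.002 -1.   ] F [-1.8  3.5 -3.9] T [0.93 0.11 0.16] w 0.251 g 60.0 j [-0.08  0.52 -0.01  1.05  0.    0.13]
[ 77.23925877 -14.89448245]
```

Emit:
step_arm:
  deltas:
    - [[-0.5,-2.4,0],-0.03]
    - [[-0.5,-2.3,0],-0.03]

```text
time: 16.98
tool_pos: [0.6345, -0.0539, 0.0812]
tcp_rot: [-0.0, 0.132, 0.991, 0.001]
force: [-0.8, 5.4, -4.1]
width: 0.247
grip_force: 60.0
```

```bash
python3 -c "
from h import *;st()"
```

```text
t 16.975 pos [ 0.6345 -0.0539  0.0812] yawY 1.3068 tilt [-0.001  0.001 -1.   ] F [-0.8  5.4 -4.1] T [1.09 0.31 0.07] w 0.247 g 60.0 j [-0.09  0.52 -0.01  1.05  0.    0.18]
```

Emit:
step_arm:
  deltas:
    - [[-0.3,-1.5,0],-0.02]

```text
time: 17.1
tool_pos: [0.634, -0.0554, 0.0811]
tcp_rot: [-0.001, 0.141, 0.99, 0.001]
force: [-1.6, 4.5, -3.6]
width: 0.247
grip_force: 60.0
```

```bash
python3 -c "
from h import *;st()"
```

```text
t 17.1 pos [ 0.634  -0.0554  0.0811] yawY 1.2869 tilt [-0.001  0.001 -1.   ] F [-1.6  4.5 -3.6] T [1.13 0.34 0.08] w 0.247 g 60.0 j [-0.09  0.51 -0.01  1.05  0.    0.2 ]
```

Emit:
step_arm:
  deltas:
    - [[-0.4,-1.5,0],-0.02]

```text
time: 17.23
tool_pos: [0.6336, -0.0569, 0.0811]
tcp_rot: [-0.001, 0.151, 0.988, 0.001]
force: [-1.9, 5.0, -3.9]
width: 0.248
grip_force: 60.0
```

```bash
python3 -c "
from h import *;st()"
```

```text
t 17.225 pos [ 0.6336 -0.0569  0.0811] yawY 1.2671 tilt [-0.001  0.001 -1.   ] F [-1.9  5.  -3.9] T [1.13 0.33 0.11] w 0.248 g 60.0 j [-0.09  0.51 -0.01  1.04  0.    0.21]
```

Emit:
step_arm:
  deltas:
    - [[-0.4,-1.5,0],-0.02]

```text
time: 17.35
tool_pos: [0.6332, -0.0583, 0.0811]
tcp_rot: [-0.001, 0.161, 0.987, 0.001]
force: [-2.3, 6.0, -4.3]
width: 0.252
grip_force: 60.0
```

```bash
python3 -c "
from h import *;st()"
```

```text
t 17.35 pos [ 0.6332 -0.0583  0.0811] yawY 1.2472 tilt [-0.001  0.001 -1.   ] F [-2.3  6.  -4.3] T [1.15 0.42 0.13] w 0.252 g 60.0 j [-0.09  0.51 -0.01  1.04  0.    0.23]
```

Emit:
step_arm:
  deltas:
    - [[-0.4,-1.5,0],-0.02]

```text
time: 17.48
tool_pos: [0.6327, -0.0598, 0.0811]
tcp_rot: [-0.001, 0.171, 0.985, 0.001]
force: [-3.0, 5.8, -4.2]
width: 0.25
grip_force: 60.0
```

```bash
python3 -c "
from h import *;st()"
```

```text
t 17.475 pos [ 0.6327 -0.0598  0.0811] yawY 1.2271 tilt [-0.001  0.001 -1.   ] F [-3.   5.8 -4.2] T [1.15 0.41 0.15] w 0.25 g 60.0 j [-0.09  0.51 -0.01  1.04  0.    0.25]
```

Emit:
step_arm:
  deltas:
    - [[-0.3,-1,0],-0.012]

```text
time: 17.6
tool_pos: [0.6324, -0.0608, 0.0811]
tcp_rot: [-0.001, 0.177, 0.984, 0.001]
force: [-2.2, 6.1, -3.7]
width: 0.249
grip_force: 60.0
```

```bash
python3 -c "
from h import *;st()"
```

```text
t 17.6 pos [ 0.6324 -0.0608  0.0811] yawY 1.2153 tilt [-0.001  0.002 -1.   ] F [-2.2  6.1 -3.7] T [1.25 0.43 0.11] w 0.249 g 60.0 j [-0.1   0.51 -0.01  1.04  0.    0.26]
```

Emit:
step_arm:
  deltas:
    - [[-0.4,-1.1,0],-0.015]

```text
time: 17.73
tool_pos: [0.632, -0.0618, 0.0811]
tcp_rot: [-0.001, 0.184, 0.983, 0.001]
force: [-1.8, 5.4, -3.8]
width: 0.249
grip_force: 60.0
```

```bash
python3 -c "
from h import *;st()"
```

```text
t 17.725 pos [ 0.632  -0.0618  0.0811] yawY 1.2005 tilt [-0.001  0.002 -1.   ] F [-1.8  5.4 -3.8] T [1.1  0.43 0.1 ] w 0.249 g 60.0 j [-0.1   0.51 -0.02  1.04  0.    0.27]
```

Emit:
step_arm:
  deltas:
    - [[-0.4,-1.1,0],-0.015]

```text
time: 17.85
tool_pos: [0.6315, -0.0629, 0.081]
tcp_rot: [-0.001, 0.191, 0.981, 0.001]
force: [-2.4, 4.7, -3.7]
width: 0.247
grip_force: 60.0
```

```bash
cat >> h.py <<'E'
def stripe(c,im,ax=(.5583,-.0342)):
    ax=np.array(ax); a=im.astype(int); v,u=np.mgrid[:384,:512]; P=ray(c,np.c_[u.ravel(),v.ravel()],.084)[:,:2]-ax; rr=np.hypot(*P.T).reshape(384,512)
    ok=(rr<.0235)&(rr>.012)&(a.min(2)>120)&(a[...,0]-a[...,2]<40)&(proj(c,[*ax,.0])[0,0]>-1e9)
    P=P[ok.ravel()]; t=np.arctan2(P[:,1],P[:,0]); print("stripe angle",np.angle(np.exp(1j*t).mean()).round(4),"n",ok.sum(),"spread",t.std().round(3))
E
python3 - <<'E'
from h import *
st(); c,im=snap("wrist","w7.png"); stripe(c,im)
E
```

```text
t 17.85 pos [ 0.6315 -0.0629  0.081 ] yawY 1.1854 tilt [-0.001  0.002 -1.   ] F [-2.4  4.7 -3.7] T [1.28 0.46 0.11] w 0.247 g 60.0 j [-0.1   0.51 -0.02  1.04  0.    0.29]
stripe angle -2.8692 n 809 spread 1.21
```

Emit:
step_arm:
  deltas:
    - [[-0.4,-1.1,0],-0.015]

```text
time: 18.02
tool_pos: [0.6311, -0.064, 0.0811]
tcp_rot: [-0.001, 0.199, 0.98, 0.001]
force: [-2.3, 5.8, -3.3]
width: 0.247
grip_force: 60.0
```

```bash
python3 -c "
from h import *;st()"
```

```text
t 18.025 pos [ 0.6311 -0.064   0.0811] yawY 1.1706 tilt [-0.001  0.002 -1.   ] F [-2.3  5.8 -3.3] T [1.22 0.45 0.15] w 0.247 g 60.0 j [-0.1   0.51 -0.02  1.04  0.    0.3 ]
```

Emit:
step_arm:
  deltas:
    - [[-0.4,-1.1,0],-0.015]

```text
time: 18.15
tool_pos: [0.6306, -0.0651, 0.081]
tcp_rot: [-0.001, 0.206, 0.979, 0.001]
force: [-2.3, 5.9, -3.8]
width: 0.247
grip_force: 60.0
```

```bash
python3 -c "
from h import *;st()"
```

```text
t 18.15 pos [ 0.6306 -0.0651  0.081 ] yawY 1.1554 tilt [-0.002  0.002 -1.   ] F [-2.3  5.9 -3.8] T [1.19 0.55 0.13] w 0.247 g 60.0 j [-0.1   0.51 -0.02  1.04  0.    0.31]
```

Emit:
step_arm:
  deltas:
    - [[-0.4,-1.1,0],-0.015]

```text
time: 18.27
tool_pos: [0.6302, -0.0662, 0.081]
tcp_rot: [-0.001, 0.214, 0.977, 0.001]
force: [-3.9, 5.2, -3.8]
width: 0.251
grip_force: 60.0
```

```bash
python3 - <<'E'
from h import *
st(); c,im=snap("wrist","w8.png"); stripe(c,im)
E
```

```text
t 18.275 pos [ 0.6302 -0.0662  0.081 ] yawY 1.1404 tilt [-0.002  0.002 -1.   ] F [-3.9  5.2 -3.8] T [1.21 0.58 0.14] w 0.251 g 60.0 j [-0.11  0.51 -0.02  1.04  0.    0.33]
stripe angle -2.9104 n 810 spread 1.485
```

Emit:
step_arm:
  deltas:
    - [[-0.5,-1.1,0],-0.015]

```text
time: 18.45
tool_pos: [0.6297, -0.0672, 0.081]
tcp_rot: [-0.001, 0.221, 0.975, 0.001]
force: [-2.8, 6.0, -3.3]
width: 0.247
grip_force: 60.0
```

```bash
python3 -c "
from h import *;st()"
```

```text
t 18.45 pos [ 0.6297 -0.0672  0.081 ] yawY 1.1257 tilt [-0.002  0.002 -1.   ] F [-2.8  6.  -3.3] T [1.24 0.46 0.11] w 0.247 g 60.0 j [-0.11  0.51 -0.02  1.04  0.    0.34]
```

Emit:
step_arm:
  deltas:
    - [[-0.5,-1.1,0],-0.015]

```text
time: 18.58
tool_pos: [0.6292, -0.0683, 0.081]
tcp_rot: [-0.001, 0.228, 0.974, 0.001]
force: [-2.4, 6.7, -4.3]
width: 0.244
grip_force: 60.0
```

```bash
python3 -c "
from h import *;st()"
```

```text
t 18.575 pos [ 0.6292 -0.0683  0.081 ] yawY 1.1105 tilt [-0.002  0.002 -1.   ] F [-2.4  6.7 -4.3] T [1.32 0.47 0.07] w 0.244 g 60.0 j [-0.11  0.51 -0.02  1.04  0.    0.35]
```

Emit:
step_arm:
  deltas:
    - [[-0.5,-1.1,0],-0.015]

```text
time: 18.7
tool_pos: [0.6287, -0.0694, 0.081]
tcp_rot: [-0.001, 0.235, 0.972, 0.001]
force: [-2.4, 6.7, -3.8]
width: 0.25
grip_force: 60.0
```

```bash
python3 - <<'E'
from h import *
st(); c,im=snap("wrist","w9.png"); stripe(c,im)
E
```

```text
t 18.7 pos [ 0.6287 -0.0694  0.081 ] yawY 1.0955 tilt [-0.002  0.002 -1.   ] F [-2.4  6.7 -3.8] T [1.27 0.46 0.14] w 0.25 g 60.0 j [-0.11  0.51 -0.02  1.04  0.    0.36]
stripe angle -2.9552 n 812 spread 1.864
```

```bash
python3 - <<'E'
from h import *
np.set_printoptions(precision=4,suppress=True)
c=cam("wrist"); im=cv2.imread("pics/w9.png")[:,:,::-1]; ax=np.array([.5583,-.0342])
a=im.astype(int); v,u=np.mgrid[:384,:512]; uv=np.c_[u.ravel(),v.ravel()]
def pol(z): P=ray(c,uv,z)[:,:2]-ax; return np.hypot(*P.T).reshape(384,512),np.arctan2(P[:,1],P[:,0]).reshape(384,512)
r84,t84=pol(.084); r60,t60=pol(.060)
print("axis px",proj(c,[*ax,.092]))
ok=(r84<.0235)&(a.min(2)>120)&(a[...,0]-a[...,2]<40)
n,l,st_,ce=cv2.connectedComponentsWithStats(ok.astype(np.uint8))
for k in range(1,n):
    if st_[k,4]>15: 
        vv=l==k; print("white",st_[k],ce[k],np.angle(np.exp(1j*t84[vv]).mean()),r84[vv].min(),r84[vv].max(),im[vv].mean(0))
rd=(a[...,0]>90)&(a[...,0]>2*a[...,1])&(a[...,0]>2*a[...,2])
n,l,st_,ce=cv2.connectedComponentsWithStats(rd.astype(np.uint8))
for k in range(1,n):
    if st_[k,4]>15:
        vv=l==k; print("red",st_[k],ce[k],np.angle(np.exp(1j*t60[vv]).mean()),r60[vv].min(),r60[vv].max(),im[vv].mean(0))
E
```

```text
axis px [[258.1074  68.4673]]
white [273   5  18   8  26] [281.2692   8.    ] 2.2984658676676166 0.023011753502668226 0.02348101615111805 [182.1154 187.8077 182.1154]
white [210  12  43  48 948] [230.6445  34.9473] -2.942004860814307 0.008704497237445099 0.023483169517442122 [224.3449 227.7648 223.2711]
white [290 113  15  13  18] [296.8333 119.3889] 0.2189728413734773 0.023140284970171343 0.02348135583286656 [179.3889 184.1111 182.5556]
white [228 126  17   7  19] [235.9474 129.1053] -0.8564793582923226 0.02304221595208055 0.023484601436921337 [179.3684 185.7895 185.2632]
red [  157     0   202   341 24391] [258.3585 162.2353] -0.47581508442684756 0.027124601526822695 0.1390852911848635 [170.1635  55.8611  50.7696]
red [190   0  30  25 354] [206.0537   9.8983] -2.9336316719800095 0.02979104202291435 0.04267190641438347 [173.2655  60.2627  54.6667]
```

Emit:
step_arm:
  deltas:
    - [[-0.5,-1.1,0],-0.015]

```text
time: 18.88
tool_pos: [0.6283, -0.0704, 0.081]
tcp_rot: [-0.001, 0.243, 0.97, 0.001]
force: [-1.6, 6.6, -3.6]
width: 0.25
grip_force: 60.1
```

```bash
cat >> h.py <<'E'
def mom():
    s=r.observe(); d=s["tool_pos"]-[.5583,-.0342,0]; F=s["force"]; print("moment",round(float(d[0]*F[1]-d[1]*F[0]+s["ft_torque"][2]),3))
E
python3 -c "
from h import *;st();mom()"
```

```text
t 18.875 pos [ 0.6283 -0.0704  0.081 ] yawY 1.0808 tilt [-0.001  0.002 -1.   ] F [-1.6  6.6 -3.6] T [1.53 0.37 0.18] w 0.25 g 60.1 j [-0.11  0.51 -0.02  1.04  0.    0.38]
moment 0.583
```

Emit:
step_arm:
  deltas:
    - [[-0.5,-1.1,0],-0.015]

```text
time: 19.0
tool_pos: [0.628, -0.0713, 0.0811]
tcp_rot: [-0.001, 0.25, 0.968, 0.001]
force: [-1.2, 7.9, -4.3]
width: 0.247
grip_force: 60.1
```

```bash
python3 - <<'E'
from h import *
st();mom(); c,im=snap("wrist","w10.png"); stripe(c,im)
E
```

```text
t 19.0 pos [ 0.628  -0.0713  0.0811] yawY 1.0658 tilt [-0.001  0.003 -1.   ] F [-1.2  7.9 -4.3] T [1.73 0.21 0.28] w 0.247 g 60.1 j [-0.11  0.51 -0.02  1.04  0.    0.39]
moment 0.787
stripe angle -2.966 n 807 spread 1.958
```

Emit:
step_arm:
  deltas:
    - [[-0.5,-1.1,0],-0.015]
    - [[0,0,0],0]

```text
time: 19.3
tool_pos: [0.6277, -0.0723, 0.0812]
tcp_rot: [-0.001, 0.257, 0.966, 0.001]
force: [-1.4, 8.7, -4.0]
width: 0.252
grip_force: 60.1
```

```bash
python3 - <<'E'
from h import *
st();mom(); c,im=snap("wrist","w11.png"); stripe(c,im)
E
```

```text
t 19.3 pos [ 0.6277 -0.0723  0.0812] yawY 1.0513 tilt [-0.001  0.003 -1.   ] F [-1.4  8.7 -4. ] T [1.72 0.18 0.24] w 0.252 g 60.1 j [-0.12  0.51 -0.02  1.04  0.    0.4 ]
moment 0.789
stripe angle -2.9679 n 812 spread 2.007
```

The moment rose from about 0.53 to 0.79 N m while the stripe stayed at -2.97, so the nut is at the hard stop. I'll back off within the jaw's slack and lift.

Emit:
step_arm:
  deltas:
    - [[0.8,1.7,0],0.025]
    - [[0.8,1.7,0],0.025]
    - [[0.8,1.7,0],0.025]
    - [[0,0,0],0]

```text
time: 19.85
tool_pos: [0.6307, -0.0685, 0.0814]
tcp_rot: [0.0, 0.221, 0.975, 0.0]
force: [0.2, 4.3, -3.4]
width: 0.25
grip_force: 60.0
```

```bash
python3 -c "
from h import *;st();mom()"
```

```text
t 19.85 pos [ 0.6307 -0.0685  0.0814] yawY 1.1254 tilt [ 0.001 -0.    -1.   ] F [ 0.2  4.3 -3.4] T [ 0.84 -0.1  -0.09] w 0.25 g 60.0 j [-0.11  0.51 -0.02  1.04  0.    0.34]
moment 0.233
```

Emit:
step_arm:
  deltas:
    - [[0,0,5],0]
    - [[0,0,8],0]

```text
time: 20.1
tool_pos: [0.6304, -0.0688, 0.0944]
tcp_rot: [-0.0, 0.221, 0.975, -0.0]
force: [1.0, 2.5, -7.5]
width: 0.247
grip_force: 59.1
```

```bash
python3 -c "
from h import *;st();mom()"
```

```text
t 20.1 pos [ 0.6304 -0.0688  0.0944] yawY 1.1246 tilt [-0. -0. -1.] F [ 1.   2.5 -7.5] T [ 0.59 -0.61 -0.14] w 0.247 g 59.1 j [-0.11  0.5  -0.    1.07 -0.    0.34]
moment 0.076
```

Emit:
step_arm:
  deltas:
    - [[0,0,15],0]
    - [[0,0,40],0]
    - [[0,0,50],0]
    - [[0,0,0],0]

```text
time: 20.6
tool_pos: [0.6325, -0.0696, 0.2051]
tcp_rot: [0.004, 0.221, 0.975, -0.0]
force: [0.9, 0.3, -4.2]
width: 0.244
grip_force: 60.2
```

```bash
python3 - <<'E'
from h import *
st()
for n in("scene","side"):
    c,im=snap(n,n+"1.png")
    # rest: wood-coloured mask near (.49,-.355)
    print(n,[(np.round(w(c,d["centre"]),3),round(d["conf"],2)) for d in nets.look_for(n,"rest")[:2]])
c,im=snap("wrist","w12.png"); stripe(c,im); span_in_tool(c,im)
E
```

```text
t 20.6 pos [ 0.6325 -0.0696  0.2051] yawY 1.1245 tilt [ 0.009 -0.002 -1.   ] F [ 0.9  0.3 -4.2] T [-0.   -0.01 -0.05] w 0.244 g 60.2 j [-0.11  0.44  0.19  1.31 -0.    0.34]
scene [(array([ 0.494, -0.353,  0.012]), 0.96)]
side [(array([ 0.479, -0.356,  0.011]), 0.77)]
stripe angle -2.9351 n 226 spread 1.785
spanner [ 0.6274 -0.0686 -0.4471] res 624 19126 com rel tool: along -2.0 across -0.7 dyaw -0.0011
```

```bash
python3 - <<'E'
from h import *
np.set_printoptions(precision=4,suppress=True)
for n,pts in(("scene",[(205,362),(215,408),(210,388),(160,375)]),("side",[(455,490),(512,465),(480,480),(435,452)])):
    im=cv2.imread("pics/%s1.png"%n)[:,:,::-1]; 
    for p in pts: u,v=np.round(np.array(p)*.64).astype(int); print(n,p,im[v-2:v+3,u-2:u+3].reshape(-1,3).mean(0),)
    c=cam(n); a=im.astype(int); v,u=np.mgrid[:384,:512]
    P=ray(c,np.c_[u.ravel(),v.ravel()],.042)[:,:2]; near=(np.hypot(P[:,0]-.485,P[:,1]+.355)<.13).reshape(384,512)
    b=near&(a[...,0]>150)&(a[...,0]-a[...,2]>35)
    nn,l,s,ce=cv2.connectedComponentsWithStats(b.astype(np.uint8))
    for k in range(1,nn):
        if s[k,4]>25:
            vv=l==k; Q=ray(c,np.c_[u[vv],v[vv]],.042)[:,:2]; q=Q.mean(0); U,S,V=np.linalg.svd(Q-q); t=(Q-q)@V[0]
            print("  comp",s[k],q,"dir",np.arctan2(V[0,1],V[0,0])%np.pi,"ext",t.min(),t.max(),im[vv].mean(0))
E
```

```text
scene (205, 362) [101.32  70.96  42.48]
scene (215, 408) [104.64  74.08  44.28]
scene (210, 388) [143.12  86.2   40.64]
scene (160, 375) [125.44  92.48  58.36]
  comp [ 98 218  51  23 157] [ 0.4359 -0.3443] dir 1.4341741303137234 ext -0.07074037426304988 0.07186426087435778 [193.3376 150.7325  99.0637]
  comp [108 232  53  38 655] [ 0.5092 -0.3543] dir 1.500631081181886 ext -0.0686000261273986 0.07307479343752347 [167.5802 110.3527  58.8107]
  comp [146 259  16  12  89] [ 0.5806 -0.3237] dir 1.4911933166101023 ext -0.01710529529696639 0.020428777177618488 [156.1573  94.7191  45.1573]
  comp [132 269   6   9  26] [ 0.5743 -0.3778] dir 2.730849447552376 ext -0.012066160549813408 0.01077713376043032 [155.0769  93.8077  44.5   ]
  comp [123 273   7   8  33] [ 0.5704 -0.4016] dir 3.065648688848769 ext -0.01151437157539043 0.009195554176024318 [158.6061  95.9697  45.6061]
side (455, 490) [209.12 167.6  113.08]
side (512, 465) [222.84 171.56 110.12]
side (480, 480) [192.44 120.92  64.16]
side (435, 452) [174.8  130.52  84.72]
  comp [312 278  34  42 330] [ 0.5376 -0.3678] dir 1.4658912307130478 ext -0.07302832786733351 0.06687152533897382 [219.0697 167.7636 109.2576]
  comp [ 277  288   58   47 1447] [ 0.4703 -0.3668] dir 1.5894799780069604 ext -0.08565520593469655 0.06413052289288972 [206.7443 138.7464  79.0864]
  comp [269 300  30  41 432] [ 0.406  -0.3606] dir 1.4352452601356667 ext -0.05979779372731073 0.056604506789178693 [202.713  128.7662  69.0625]
```

```bash
python3 - <<'E'
from h import *
np.set_printoptions(precision=4,suppress=True)
# box model silhouette: two bars (h .03-.042 visible) with lips; fit via filled hull of boxes against bar-colour mask
def boxes():
    B=[]
    for x in(-.05,.05):
        B.append((x-.005,x+.005,-.0625,.0625,.012,.042))
        for s in(-1,1): y0,y1=sorted((s*.0625,s*.0725)); B.append((x-.005,x+.005,y0,y1,.012,.054))
    return B
def mm(c,p,S=4):
    m=np.zeros((384*S,512*S),np.uint8); cs,sn=np.cos(p[2]),np.sin(p[2])
    for x0,x1,y0,y1,z0,z1 in boxes():
        P=np.array([(p[0]+cs*x-sn*y,p[1]+sn*x+cs*y,z) for x in(x0,x1) for y in(y0,y1) for z in(z0,z1)])
        h=cv2.convexHull(np.round((proj(c,P)+.5)*S-.5).astype(np.int32)); cv2.fillConvexPoly(m,h,255)
    return cv2.GaussianBlur(cv2.resize(m,(512,384),interpolation=cv2.INTER_AREA)/255.,(0,0),1)
D=[]
for n in("scene","side"):
    im=cv2.imread("pics/%s1.png"%n)[:,:,::-1]; c=cam(n); a=im.astype(float); v,u=np.mgrid[:384,:512]
    P=ray(c,np.c_[u.ravel(),v.ravel()],.042)[:,:2]; near=(np.hypot(P[:,0]-.487,P[:,1]+.353)<.11).reshape(384,512)
    b=near&(a[...,1]>.66*a[...,0])&(a[...,0]-a[...,2]>.35*a[...,0]); print(n,b.sum()); D.append((c,cv2.GaussianBlur(b.astype(float),(0,0),1)))
def run(D,p0):
    f=lambda p:sum(((mm(c,p)-M)**2).sum() for c,M in D)
    o=minimize(f,p0,method="Nelder-Mead",options=dict(initial_simplex=np.array(p0)+np.r_[[[0,0,0]],np.diag([.01,.01,.08])],maxiter=120)); return o.x,o.fun,sum(M.sum() for c,M in D)
for d in(D[:1],D[1:],D): print(run(d,[.487,-.353,-.14]))
E
```

```text
scene 925
side 996
(array([ 0.4859, -0.3514, -0.1462]), np.float64(70.07134690972123), np.float64(925.0000000000001))
(array([ 0.4874, -0.3504, -0.1439]), np.float64(37.48393843470684), np.float64(996.0000000000001))
(array([ 0.4867, -0.3509, -0.1395]), np.float64(111.65722701911456), np.float64(1921.0000000000002))
```

Emit:
step_arm:
  deltas:
    - [[-28,-56,0],0.06]
    - [[-28,-56,0],0.06]
    - [[-28,-56,0],0.06]
    - [[-28,-56,0],0.06]
    - [[-30,-58,0],0.063]

```text
time: 21.48
tool_pos: [0.4883, -0.3492, 0.1981]
tcp_rot: [-0.001, 0.07, 0.998, 0.0]
force: [0.1, 0.3, -4.5]
width: 0.246
grip_force: 60.3
```

Emit:
step_arm:
  deltas:
    - [[0,0,-50],0]
    - [[0,0,-40],0]
    - [[0,0,-20],0]
    - [[0,0,0],0]

```text
time: 21.98
tool_pos: [0.4882, -0.3468, 0.0867]
tcp_rot: [-0.002, 0.071, 0.997, 0.001]
force: [-0.2, 0.3, -4.5]
width: 0.25
grip_force: 60.5
```

```bash
python3 - <<'E'
from h import *
st(); c,im=snap("wrist","w13.png"); span_in_tool(c,im)
E
```

```text
t 21.975 pos [ 0.4882 -0.3468  0.0867] yawY 1.4278 tilt [-0.005  0.003 -1.   ] F [-0.2  0.3 -4.5] T [-0.04 -0.06 -0.04] w 0.25 g 60.5 j [-0.62  0.45 -0.1   1.02 -0.   -0.47]
spanner [ 0.4848 -0.3468 -0.1424] res 880 19766 com rel tool: along -4.4 across -0.1 dyaw 0.0004
```

Emit:
step_arm:
  deltas:
    - [[0,-4,-12],0]
    - [[0,0,-8],0]
    - [[0,0,0],0]
    - [[0,0,0],0]

```text
time: 22.52
tool_pos: [0.49, -0.3518, 0.0696]
tcp_rot: [0.0, 0.071, 0.997, -0.0]
force: [0.7, -0.0, -3.2]
width: 0.254
grip_force: 60.4
```

```bash
python3 -c "
from h import *;st();c,im=snap('wrist','w14.png');span_in_tool(c,im)"
```

```text
t 22.525 pos [ 0.49   -0.3518  0.0696] yawY 1.4281 tilt [ 0. -0. -1.] F [ 0.7 -0.  -3.2] T [ 0.   -0.03  0.03] w 0.254 g 60.4 j [-0.62  0.47 -0.12  0.98 -0.   -0.48]
spanner [ 0.4868 -0.352  -0.143 ] res 841 19840 com rel tool: along -3.3 across -0.6 dyaw -0.0003
```

Centred to about 1 mm. I'll lower it to contact.

Emit:
step_arm:
  deltas:
    - [[-0.5,0.5,-7],0]
    - [[0,0,-2],0]
    - [[0,0,0],0]

```text
time: 22.95
tool_pos: [0.4892, -0.3511, 0.06]
tcp_rot: [-0.0, 0.071, 0.997, 0.0]
force: [0.8, -0.4, -3.3]
width: 0.242
grip_force: 60.4
```

```bash
python3 -c "
from h import *;st()"
```

```text
t 22.95 pos [ 0.4892 -0.3511  0.06  ] yawY 1.428 tilt [-0.  0. -1.] F [ 0.8 -0.4 -3.3] T [ 0.01 -0.02 -0.02] w 0.242 g 60.4 j [-0.62  0.48 -0.13  0.96 -0.   -0.48]
```

Emit:
step_arm:
  deltas:
    - [[0,0,-1],0]
    - [[0,0,0],0]

```text
time: 23.2
tool_pos: [0.4895, -0.3513, 0.0595]
tcp_rot: [0.0, 0.071, 0.997, -0.0]
force: [-0.3, 0.5, -3.6]
width: 0.245
grip_force: 60.5
```

```bash
python3 -c "
from h import *;st()"
```

```text
t 23.2 pos [ 0.4895 -0.3513  0.0595] yawY 1.428 tilt [ 0. -0. -1.] F [-0.3  0.5 -3.6] T [ 0.08 -0.03  0.03] w 0.245 g 60.5 j [-0.62  0.48 -0.14  0.95 -0.   -0.48]
```

Emit:
step_arm:
  deltas:
    - [[0,0,-1],0]
    - [[0,0,0],0]

```text
time: 23.45
tool_pos: [0.4895, -0.3514, 0.0593]
tcp_rot: [0.0, 0.071, 0.997, -0.0]
force: [-0.7, 1.4, 6.2]
width: 0.248
grip_force: 61.7
```

```bash
python3 -c "
from h import *;st()"
```

```text
t 23.45 pos [ 0.4895 -0.3514  0.0593] yawY 1.428 tilt [ 0.001 -0.001 -1.   ] F [-0.7  1.4  6.2] T [0.36 0.54 0.02] w 0.248 g 61.7 j [-0.62  0.48 -0.14  0.95 -0.   -0.48]
```

Emit:
step_arm:
  deltas:
    - [[0,0,-1],0]
    - [[0,0,0],0]

```text
time: 23.7
tool_pos: [0.4895, -0.3514, 0.0593]
tcp_rot: [0.001, 0.071, 0.997, -0.0]
force: [-4.7, 3.1, 14.9]
width: 0.248
grip_force: 62.8
```

```bash
python3 -c "
from h import *;st()"
```

```text
t 23.7 pos [ 0.4895 -0.3514  0.0593] yawY 1.428 tilt [ 0.001 -0.001 -1.   ] F [-4.7  3.1 14.9] T [0.77 1.06 0.01] w 0.248 g 62.8 j [-0.62  0.48 -0.14  0.95 -0.   -0.48]
```

It's on the bars at the expected height. I'll ease the load, then open and lift clear.

Emit:
step_arm:
  deltas:
    - [[0,0,1.5],0]
    - [[0,0,0],0]

```text
time: 23.95
tool_pos: [0.4895, -0.3514, 0.0593]
tcp_rot: [0.0, 0.071, 0.997, -0.0]
force: [-1.7, 0.5, 5.2]
width: 0.249
grip_force: 61.6
```

Emit:
step_arm:
  deltas:
    - [[0,0,0],0]
    - [[0,0,0],0]
    - [[0,0,0],0]
    - [[0,0,0],0]
    - [[0,0,10],0]
  grip: -1

```text
time: 24.58
tool_pos: [0.4889, -0.351, 0.0685]
tcp_rot: [-0.001, 0.071, 0.997, 0.0]
force: [-0.4, 0.9, 0.2]
width: 0.996
grip_force: 0.0
```

Emit:
step_arm:
  deltas:
    - [[0,0,40],0]
    - [[0,0,50],0]
    - [[0,0,50],0]
    - [[0,0,50],0]
    - [[0,0,0],0]

```text
time: 25.2
tool_pos: [0.4908, -0.3523, 0.2639]
tcp_rot: [0.003, 0.071, 0.997, -0.002]
force: [0.4, -0.2, -0.3]
width: 1.0
grip_force: 0.0
```

Emit:
step_arm:
  deltas:
    - [[-30,40,20],0]
    - [[-30,40,20],0]
    - [[0,0,0],0]
    - [[0,0,0],0]

```text
time: 25.7
tool_pos: [0.4295, -0.2713, 0.2987]
tcp_rot: [0.0, 0.071, 0.997, -0.0]
force: [0.7, -0.7, 1.1]
width: 0.999
grip_force: 0.0
```

```bash
python3 - <<'E'
from h import *
np.set_printoptions(precision=4,suppress=True)
st()
for n in("scene","side","wrist"):
    c,im=snap(n,n+"2.png"); m=biggest(redmask(im),proj(c,[.4868,-.351,.05])[0]); print(n,m.sum(),fit(c,m,[.4868,-.351,-.143],.051,strips()))
    if n!="wrist":
        for t in("tape","screwdriver","jar","offcut","glue","brush","pencil"): print(t,[np.round(w(c,d["centre"]),3) for d in nets.look_for(n,t)[:1]])
E
```

```text
t 25.7 pos [ 0.4295 -0.2713  0.2987] yawY 1.4283 tilt [ 0. -0. -1.] F [ 0.7 -0.7  1.1] T [0.   0.01 0.04] w 0.999 g 0.0 j [-0.56  0.2   0.07  1.45 -0.   -0.42]
scene 737 (array([ 0.4872, -0.3508, -0.1455]), np.float64(15.034339506908076), np.float64(737.0))
tape [array([0.463, 0.225, 0.041])]
screwdriver [array([0.494, 0.445, 0.021])]
jar [array([ 0.359, -0.326,  0.043])]
offcut [array([ 0.635, -0.359,  0.029])]
glue [array([0.749, 0.204, 0.095])]
brush [array([ 0.788, -0.176,  0.017])]
pencil [array([ 0.583, -0.021,  0.087])]
side 1048 (array([ 0.4867, -0.3518, -0.135 ]), np.float64(33.36564842383119), np.float64(1048.0))
tape [array([0.444, 0.22 , 0.036])]
screwdriver [array([ 0.562, -0.024,  0.08 ])]
jar [array([ 0.617, -0.37 ,  0.033])]
offcut [array([ 0.343, -0.335,  0.042])]
glue []
brush [array([ 0.776, -0.182,  0.018])]
pencil [array([ 0.37 , -0.069,  0.008])]
wrist 4034 (array([ 0.4871, -0.3515, -0.1417]), np.float64(111.94426451237467), np.float64(4034.0))
```

```bash
python3 -c "
from h import *;print(r.close_job())"
```

```text
the job is handed in; nothing more can be done
None
```

I finger-tightened the nut to the yellow mark, then tightened it to its hard stop at the red mark with the spanner alone. The spanner now lies flat, centred on its rest to about 1 mm, and nothing else appears to have moved; the job was handed in at about 26 s, with no verdict returned.

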